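# Lean the heat-sink bars in the stand and bed the transformer in its well

### The arm

A 6-joint arm with a two-finger parallel gripper is mounted at the origin on the work surface. World frame = base frame: x ahead of the robot, y to its left, z up, the work surface at z = 0. Lengths are in m, angles in degrees, forces in N, time in s.
With the tool pointing down it reaches from about 0.35 to 0.775 m from the base axis. Payload 7.3 kg.
Tool frame: the origin (TCP) lies between the finger pads; the fingertips stand 11 mm ahead of it and the grasp point (between the pads) lies 8 mm behind it; z points along the fingers, y is the line along which they close (so a half turn about z gives the same grasp; the last joint's range is limited). The gripper opens to 92 mm and grips with 3 to 60 N. Pads are 19 mm wide; open, the fingers measure 130 mm over their backs; the gripper's body (75 mm by 190 mm) begins 47 mm behind the grasp point.
Start: joints at [65.26, 19.595, 87.324, -0, 73.075, -8.365], TCP at [0.148, 0.504, 0.238] pointing down, gripper open.
Joint ranges: [-145.02, 145.02], [-44.19, 115.74], [2.07, 154.8], [-57.11, 237.11], [16.16, 152.29], [-177.93, 177.93]. Speed limits (degrees/s): [147.25, 147.25, 180, 180, 180, 180].

### API

Orientations are given as [roll, pitch, yaw] about the fixed x, y, z axes, in that order (R = Rz(yaw) Ry(pitch) Rx(roll)).
In Python, from station import get_state, snapshot, sign_off, cut_out gives the robot as it stands.
- The arm moves only by the shell command python3 -m pendant 'ROWS' [FORCE]. ROWS is JSON, a list of rows, each a list of 3 entries, a list of its own where there are three numbers: the opening, from 0 (shut) to 1 (fully open), then the shift along the tool's x, y, z in cm, then the turn about the tool's z in rad. A call has exactly 5 rows; each row shifts and turns the commanded pose from where the row before left it, along the tool's axes as they then stand; what a row does not reach is not made up. A row lasts 1/10 s, in which the tool goes at most 50 mm and 8.59 degrees, less where a joint would pass 70% of its speed; a pose out of reach is approached as far as the arm can. A call with a gripper value outside its range is refused whole. The fingers move at their own pace and stop on an object; FORCE is the grip in N (left out, the last holds). Time passes only in rows, so rows that do not move let the fingers close, or fill a call up. It gives the time, the measured TCP pose, the force, the opening and the grip force at its end, in the units of the state.
- get_state(): the state, without advancing time (a new reading comes with each control period).
- snapshot(name): name is "side" or "top" or "wrist"; returns a dict with "frame" (480x640x3 uint8, red, green, blue), "depth" (480x640 float32, m along the optical axis (not along the pixel's ray), 0 where there is no reading), "fx", "fy", "cx", "cy" (pixels), "k1" (the pictures are not rectified: a ray, as slopes to the right and down, at radius r is drawn at 1 + k1 r^2 times it, then the intrinsics apply), "position" and "attitude" of the camera in the world. Camera axes: x right, y up, looking along -z (the intrinsics and any distortion apply to the point x, -y, -z); pixel columns grow to the right and rows downward; lengths in m; the calibration is good to about 2 mm. A picture is of the moment at which its call begins.
- sign_off(): hands the job in; it is judged then, once.
Trained networks look in the newest picture that a camera, given by its name, has taken for a name from the list of things; names that differ only in an ending like _2 or _b are one class to them, and where a whole thing is asked for, a point or a joint stands for the part that bears it (a point fixed in the world has none). Each returns a list of dicts, best first, with "score" (0 to 1); they miss things now and then, are a little off and sometimes report something else, mostly with a low value. They report only what shows in the picture. A call takes as long as a camera call.
- cut_out(thing, camera): "mask" (480x640 bool, what is visible of it) and "extent" ([left, top, width, height] in pixels, round what is visible of it).
The state is a dict: "t": time; "qpos": joint angles; "joint_velocities": joint speeds; "tau": joint torques, N m; "position": TCP position; "orientation": TCP orientation; "contact_force": force on the tool from outside, world axes, zero at the start; "ft_torque": the same for the moment, N m; "opening": opening from 0.0 (shut) to 1.0 (fully open); "gripper_force": force on a finger pad.
Only numpy, scipy, OpenCV 4.12 (cv2) and the standard library are available. Lean on these libraries where they do the work, as an engineer would, in place of code of your own. Each camera call takes 0.05 s, during which the arm holds its last target. There are 200 camera calls.

### The job

Clear the finned heat-sink bars (however many there are) off the bench and the open amplifier, and lean each one in the grey stand with its foot against the front lip, its top against the upright back and its fins facing up and out. Then slide the round transformer across the amplifier's deck, without lifting it, until it drops flat into the round well, lay the fibre disc flat and centred on top of it, and finally the steel clamp plate flat and centred on the disc, bolt head up. Leave the glass jar and the loose volume knob where they are.

Things in the scene. Friction and masses are not known exactly. Their poses are not given: they have to be found in the camera images.
- bar1_mid (a point): Centre of heat-sink bar 1: bare aluminium, 190 x 32 x 22 mm, about 0.26 kg; x along its length, y across its 32 mm width, z from its flat back out through the fins (11 mm from centre to back and to fin tips). All bars are alike; either end may be the foot. Starts lying fins up on the amplifier's deck, across the well. Absent in some starts.
- bar2_mid (a point): Centre of heat-sink bar 2, as bar 1; starts lying fins up on the bench between the amplifier and the stand. Absent in some starts.
- bar3_mid (a point): Centre of heat-sink bar 3, as bar 1; starts lying fins up on the bench beside the stand's lip. Absent in some starts.
- bar4_mid (a point): Centre of heat-sink bar 4, as bar 1; starts lying fins up on the far left part of the amplifier's deck. Absent in some starts.
- stand: Grey steel stand, fixed. Origin at bench level, mid-floor; x from front lip to back, y along its 330 mm length, z up. Floor 4 mm thick. Lip (the stop): inner face at x = -78.5 mm, top 30 mm above the bench. Upright back: inner face at x = +78.5 mm, 160 mm tall. Open ends. A bar leaning lip to back lies about 41 deg above level, centre at x = 0, z = 75 mm; four fit side by side at 70 mm spacing.
- chassis: Open amplifier, fixed to the bench. Origin at bench level in the middle of its flat aluminium deck; x points away from the robot to the black fascia, y along the fascia, z up. The deck is 260 (x) by 340 (y) mm and its top is 14 mm above the bench, with no rim; the fascia (at x = 132 to 140 mm) is 75 mm tall.
- well (a point): Middle of the round well in the deck, at deck-top level: 104 mm across, 6 mm deep with a flat floor; at x = 45, y = -85 mm from the chassis origin.
- toroid_mid (a point): Centre of the transformer: a copper-coloured flat cylinder with a black filled middle, 96 mm across, 40 mm tall, about 0.8 kg; z is its axis. Stands on the deck. Too wide to grasp; slides when pushed low on its side. Its centre is 20 mm above deck-top level on the deck, 14 mm in the well.
- disc_mid (a point): Centre of the insulating disc: a plain brown fibre disc 60 mm across and 6 mm thick, 0.03 kg; z is its axis; either face may be up. It starts flat on the bench, between the bars and the jar.
- clamp_mid (a point): Centre (half-way up) of the clamp plate: a steel disc 66 mm across and 6 mm thick with a round bolt head 26 mm across and 20 mm tall in the middle of its top; 26 mm tall in all, 0.12 kg; z is its axis, from the disc to the bolt head. It starts on the bench, bolt head up; nothing sticks out below.
- jar_mid (a point): Centre of a closed amber glass jar, 56 mm across, 70 mm tall; bystander.
- knob_mid (a point): Centre of a steel volume knob, 42 mm across, 24 mm tall, standing on the near right corner of the deck; bystander.

How it is judged:
By the outcome, as a careful person would: the job done as asked, in the order asked, and still so for the second after the job is handed in, with the robot touching nothing.
Of bar1, bar2, bar3, bar4 only 2 to 4 are there at a start; the rules pass over those that are not, and their reading is None.
At some moment in a run one of toroid, disc, clamp may be knocked a few centimetres aside while the robot is not near it.
It also fails if it takes over 210 s, if anything falls off the work surface, if the arm or the gripper's body presses on something with over 40 N, if the wrist force passes 120 N, or if a joint passes its speed limit or range.

## Working session

There is one attempt and no reset: what is moved stays moved. The work goes in short steps, Python scripts to look and compute and a shell command to move; the robot and the scene stay as the last step left them, time stands still between calls to the robot, and variables do not carry over. Pictures are saved under pics/ and viewed, at most 14 in all, crops included, and the job is handed in when it is done.

```bash
mkdir -p pics; ls; cat > h.py <<'E'
import numpy as np, cv2, json
from scipy.spatial.transform import Rotation as R
from station import get_state, snapshot, sign_off, cut_out
def att(s):
    a=np.array(s["attitude"],float)
    return a if a.shape==(3,3) else (R.from_euler('xyz',a,degrees=True).as_matrix() if a.size==3 else R.from_quat(a).as_matrix())
def cloud(s):
    K=np.array([[s["fx"],0,s["cx"]],[0,s["fy"],s["cy"]],[0,0,1]]);d=np.array([s["k1"],0,0,0.])
    v,u=np.mgrid[:480,:640]
    p=cv2.undistortPoints(np.stack([u,v],-1).reshape(-1,1,2).astype(float),K,d).reshape(480,640,2)
    z=s["depth"]; c=np.stack([p[...,0]*z,-p[...,1]*z,-z],-1)
    return c@att(s).T+np.array(s["position"])
def save(s,n): cv2.imwrite(f"pics/{n}.png",s["frame"][...,::-1])
E
python3 - <<'E'
from h import *
for n in ("top","side"):
    s=snapshot(n); save(s,n+"0"); np.savez(f"{n}0.npz",**{k:v for k,v in s.items()})
    print(n,s["position"],s["attitude"],s["fx"],s["k1"])
    P=cloud(s)
    for t in ["bar1_mid","stand","chassis","toroid_mid","disc_mid","clamp_mid","jar_mid","knob_mid"]:
        for r in cut_out(t,n):
            m=r["mask"]&(s["depth"]>0); q=P[m]
            print(t,round(r["score"],2),r["extent"],m.sum(),np.median(q,0).round(3) if len(q) else '', np.percentile(q,[2,98],axis=0).round(3).tolist() if len(q) else '')
print(get_state())
E
```

```text
pics
top [ 0.41097334 -0.03050758  1.02301952] [  7.8673643    0.31683301 -89.38899787] 476.86398666835834 0.03839959311340183
bar1_mid 0.75 [468.0, 220.5, 48.9, 93.2] 1817 [ 0.495 -0.381  0.031] [[0.408, -0.427, 0.01], [0.581, -0.338, 0.038]]
bar1_mid 0.25 [51.4, 196.6, 183.2, 194.6] 18370 [0.441 0.325 0.006] [[0.286, 0.182, 0.001], [0.604, 0.453, 0.16]]
stand 0.88 [52.4, 198.3, 184.3, 191.9] 18468 [0.44  0.325 0.006] [[0.285, 0.181, 0.001], [0.605, 0.453, 0.16]]
chassis 0.71 [350.1, 164.1, 213.8, 184.9] 17001 [ 0.531 -0.298  0.014] [[0.372, -0.474, 0.007], [0.683, -0.113, 0.075]]
toroid_mid 0.62 [382.6, 249.9, 51.1, 49.5] 1788 [ 0.473 -0.206  0.053] [[0.431, -0.25, 0.034], [0.516, -0.163, 0.057]]
disc_mid 0.55 [232.3, 172.5, 28.5, 31.6] 583 [0.664 0.139 0.006] [[0.637, 0.113, 0.002], [0.692, 0.166, 0.01]]
clamp_mid 0.66 [280.5, 275.3, 29.2, 32.1] 746 [0.435 0.028 0.007] [[0.406, 0.0, 0.002], [0.465, 0.058, 0.028]]
jar_mid 0.71 [259.6, 128.0, 29.2, 34.1] 724 [0.746 0.072 0.069] [[0.729, 0.048, 0.003], [0.777, 0.097, 0.073]]
knob_mid 0.93 [485.6, 326.3, 24.9, 22.9] 406 [ 0.359 -0.38 
[... 1078 characters left out ...]
 -0.362, 0.039]]
{'t': 0.9, 'qpos': array([ 6.52588357e+01,  1.95937946e+01,  8.73228814e+01, -2.73489411e-03,
        7.30744080e+01, -8.36512255e+00]), 'joint_velocities': array([ 0.10782759,  0.13890904, -0.00501023, -0.07699928, -0.02685865,
       -0.03769506]), 'tau': array([ 2.10857224e-04, -4.31118500e+01, -2.44475538e+01,  7.19757308e-02,
        4.84084839e-02,  5.53788584e-05]), 'position': array([0.1480238 , 0.50373338, 0.23776272]), 'orientation': array([1.79991560e+02, 3.88580873e-03, 1.63624754e+02]), 'contact_force': array([ 0.11574125, -0.08542442,  0.23000498]), 'ft_torque': array([-0.00704022,  0.01829566,  0.03331717]), 'gripper_force': 0.0, 'opening': 0.9998741638946314}
```

View pics/top0.png

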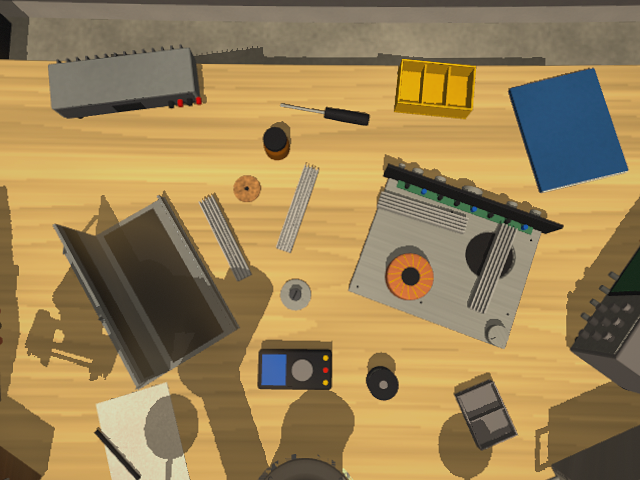

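View pics/side0.png

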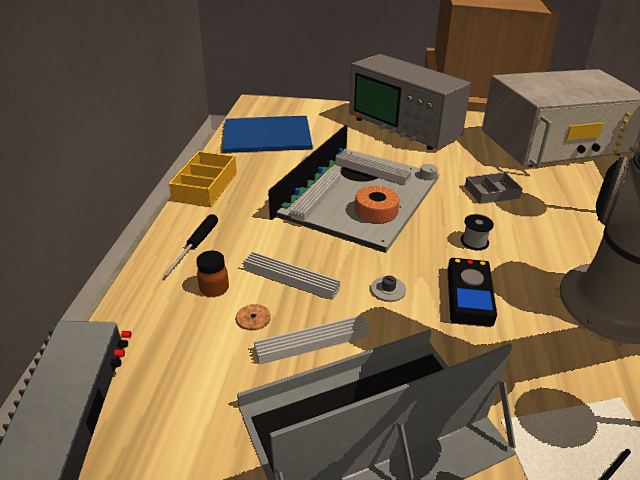

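```bash
cat > m.py <<'E'
from h import *
def rect(q):
    (c,sz,a)=cv2.minAreaRect((q[:,:2]*1000).astype(np.float32)); 
    if sz[0]<sz[1]: sz=sz[::-1]; a+=90
    return np.round(c,1),np.round(sz,1),round((a+90)%180-90,1)
def blobs(P,valid,zlo,zhi,box,mn=100):
    m=valid&(P[...,2]>zlo)&(P[...,2]<zhi)&(P[...,0]>box[0])&(P[...,0]<box[1])&(P[...,1]>box[2])&(P[...,1]<box[3])
    m=cv2.morphologyEx(m.astype(np.uint8),cv2.MORPH_OPEN,np.ones((2,2)))
    n,l=cv2.connectedComponents(m)
    return [P[l==i] for i in range(1,n) if (l==i).sum()>mn]
E
python3 - <<'E'
from m import *
for n in ("top","side"):
    s=dict(np.load(n+"0.npz")); P=cloud(s); v=s["depth"]>0
    print(n)
    for nm,a in dict(bench_bars=(.012,.03,(.4,.76,-.05,.26)),deckitems=(.026,.045,(.3,.62,-.5,-.1)),deck=(.010,.018,(.3,.75,-.55,-.05)),fascia=(.066,.08,(.3,.75,-.55,-.05)),lip=(.022,.034,(.2,.7,.12,.5)),floor=(.0025,.008,(.2,.7,.15,.5)),back=(.15,.165,(.2,.7,.12,.6))).items():
        for q in blobs(P,v,*a): print(nm,len(q),*rect(q),np.median(q[:,2]).round(4))
E
```

```text
top
bench_bars 162 [559.6 166.9] [185.4   2.5] 27.5 0.0194
bench_bars 114 [509.4 109. ] [338.4  45.8] 47.1 0.0195
bench_bars 162 [552.6 179.5] [186.5   2.6] 27.4 0.0196
bench_bars 120 [433.7  26.5] [22.6 22.2] 1.6 0.0255
deckitems 731 [ 549. -163.] [362.6 122.3] -62.5 0.0307
deckitems 250 [ 589.1 -435.7] [139.2  15.9] 70.4 0.0309
deckitems 1271 [ 434.7 -263.9] [443.1 154.3] -65.0 0.0325
deckitems 372 [ 389.3 -227.6] [394.4  40.4] 77.9 0.037
deck 1133 [ 593.6 -283.1] [615.2 101.2] -63.5 0.0154
deck 12152 [ 491.8 -266.3] [388.5 312.6] 70.1 0.0136
fascia 922 [ 606.1 -253.2] [545.4 230.7] -71.7 0.0736
lip 519 [464.7 182.5] [415.3 143.1] 56.8 0.0291
floor 123 [661.3 156.9] [47.5 18.3] 0.9 0.0062
floor 8035 [482.6 214.5] [380.7 340.2] 31.9 0.0044
back 996 [369.  290.9] [593.4 261. ] 73.7 0.1586
side
bench_bars 1459 [503.3 360.2] [835.3 174.6] -71.8 0.0199
bench_bars 168 [449.  389.6] [789.   25.1] 87.2 0.0236
bench_bars 176 [614.6 422. ] [789.8  42.5] -69.4 0.0172
bench_bars 2084 [548.5 445.2] [679.2 181.1] -89.7 0.0196
bench_bars 682 [489.4 473.1] [613.1 125.6] 84.6 0.0181
deckitems 954 [533.9 139. ] [1280.8  221.7] 87.1 0.0337
deckitems 167 [ 339.1 -404.2] [95.5 34.8] 58.0 0.0352
deckitems 525 [546.3 213.1] [1154.5   67.7] -84.4 0.0328
deckitems 305 [ 458.1 -188.3] [106.6  52.9] 25.8 0.0326
deck 346 [607.4 113.6] [1372.1   90.7] -81.1 0.0144
deck 4606 [519.9 146.5] [1255.2  259.9] 84.0 0.0138
deck 248 [586.3 246.9] [1101.7   95.5] -81.3 0.0141
fascia 479 [597.4  71.9] [1443.9  157. ] -85.0 0.0695
lip 1177 [528.4 435. ] [667.9 250.6] 81.1 0.0267
lip 354 [400.2 510.6] [551.7  87.1] 69.5 0.0243
lip 357 [476.5 569. ] [420.8  99.4] 82.2 0.024
floor 171 [659.5 159.9] [50.8 17.4] 1.3 0.0052
floor 6709 [523.3 447.3] [630.3 273.9] 77.8 0.0044
floor 3625 [394.9 521.6] [524.  127.6] 63.2 0.0041
floor 844 [459.7 569.3] [421.3  85.2] 79.6 0.0042
back 2152 [430.8 426.5] [687.6 204. ] 69.5 0.1568
```

```bash
sed -i 's/cv2.minAreaRect((q\[:,:2\]\*1000).astype(np.float32))/cv2.minAreaRect(np.ascontiguousarray(q[:,:2]*1000,dtype=np.float32))/' m.py
python3 - <<'E'
from m import *
for n in ("top","side"):
    s=dict(np.load(n+"0.npz")); P=cloud(s); v=s["depth"]>0
    print(n)
    for nm,a in dict(bench_bars=(.007,.03,(.4,.76,-.05,.26)),deckitems=(.026,.045,(.3,.62,-.5,-.1)),deck=(.010,.018,(.3,.75,-.55,-.05)),fascia=(.066,.08,(.3,.75,-.55,-.05)),lip=(.022,.034,(.2,.7,.12,.5)),floor=(.0025,.008,(.2,.7,.15,.5)),back=(.15,.165,(.2,.7,.12,.6))).items():
        for q in blobs(P,v,*a): print(nm,len(q),*rect(q),np.median(q[:,2]).round(4))
E
```

```text
top
bench_bars 1055 [562.7  23.4] [307.9  94.2] 2.6 0.0091
bench_bars 1141 [497.8 124.1] [343.2  89.5] 46.1 0.0179
bench_bars 116 [502.2 235.6] [95.6  5.7] 31.8 0.0183
bench_bars 168 [434.7  27.8] [32.9 30.1] -41.3 0.0245
deckitems 731 [ 549. -163.] [362.6 122.3] -62.5 0.0307
deckitems 250 [ 589.1 -435.7] [139.2  15.9] 70.4 0.0309
deckitems 1271 [ 434.7 -263.9] [443.1 154.3] -65.0 0.0325
deckitems 372 [ 389.3 -227.6] [394.4  40.4] 77.9 0.037
deck 1133 [ 593.6 -283.1] [615.2 101.2] -63.5 0.0154
deck 12152 [ 491.8 -266.3] [388.5 312.6] 70.1 0.0136
fascia 922 [ 606.1 -253.2] [545.4 230.7] -71.7 0.0736
lip 519 [464.7 182.5] [415.3 143.1] 56.8 0.0291
floor 123 [661.3 156.9] [47.5 18.3] 0.9 0.0062
floor 8035 [482.6 214.5] [380.7 340.2] 31.9 0.0044
back 996 [369.  290.9] [593.4 261. ] 73.7 0.1586
side
bench_bars 1650 [503.3 360.2] [835.3 174.8] -71.8 0.0194
bench_bars 216 [451.5 389.4] [789.   33.7] 86.9 0.0192
bench_bars 217 [614.6 422. ] [789.8  42.5] -69.4 0.0145
bench_bars 2303 [548.5 445.1] [679.2 181.6] -89.7 0.0192
bench_bars 843 [489.4 473.1] [613.1 125.6] 84.6 0.0162
deckitems 954 [533.9 139. ] [1280.8  221.7] 87.1 0.0337
deckitems 167 [ 339.1 -404.2] [95.5 34.8] 58.0 0.0352
deckitems 525 [546.3 213.1] [1154.5   67.7] -84.4 0.0328
deckitems 305 [ 458.1 -188.3] [106.6  52.9] 25.8 0.0326
deck 346 [607.4 113.6] [1372.1   90.7] -81.1 0.0144
deck 4606 [519.9 146.5] [1255.2  259.9] 84.0 0.0138
deck 248 [586.3 246.9] [1101.7   95.5] -81.3 0.0141
fascia 479 [597.4  71.9] [1443.9  157. ] -85.0 0.0695
lip 1177 [528.4 435. ] [667.9 250.6] 81.1 0.0267
lip 354 [400.2 510.6] [551.7  87.1] 69.5 0.0243
lip 357 [476.5 569. ] [420.8  99.4] 82.2 0.024
floor 171 [659.5 159.9] [50.8 17.4] 1.3 0.0052
floor 6709 [523.3 447.3] [630.3 273.9] 77.8 0.0044
floor 3625 [394.9 521.6] [524.  127.6] 63.2 0.0041
floor 844 [459.7 569.3] [421.3  85.2] 79.6 0.0042
back 2152 [430.8 426.5] [687.6 204. ] 69.5 0.1568
```

```bash
sed -i 's/    m=cv2.morph.*/    m0=m; m=cv2.morphologyEx(m.astype(np.uint8),cv2.MORPH_OPEN,np.ones((3,3)))*m0.astype(np.uint8)/' m.py
cat > fit.py <<'E'
from m import *
import sys
for n in ("top","side"):
    s=dict(np.load(n+"0.npz")); P=cloud(s); v=s["depth"]>0
    print(n)
    for nm,a in dict(bench_bars=(.009,.03,(.4,.76,-.05,.26)),deckitems=(.026,.045,(.3,.62,-.5,-.1)),deck=(.010,.018,(.3,.75,-.55,-.05)),fascia=(.066,.08,(.3,.75,-.55,-.05)),lip=(.022,.034,(.2,.7,.12,.5)),floor=(.0025,.008,(.2,.7,.15,.5)),back=(.15,.165,(.2,.7,.12,.6))).items():
        for q in blobs(P,v,*a): print(nm,len(q),*rect(q),np.median(q[:,2]).round(4))
E
python3 fit.py
```

```text
top
bench_bars 126 [435.6  28.4] [23.5 23.4] -84.2 0.0256
deckitems 322 [ 526.1 -401.1] [107.5  32.9] -11.0 0.034
deckitems 160 [ 467. -374.] [62.4 22.4] 12.3 0.0338
deckitems 114 [ 420.3 -355.3] [32.3 24.3] -17.7 0.0329
deckitems 372 [ 357.  -383.6] [41.3 39.6] -66.4 0.037
deck 1038 [ 705.3 -512.4] [88.1 75.9] 0.8 0.0152
deck 11889 [ 508.3 -287.2] [343.9 260.9] 70.2 0.0136
fascia 877 [ 633.1 -342.1] [350.5  10.2] 70.3 0.074
lip 199 [567.2 276.7] [127.5   7. ] 31.8 0.0296
lip 227 [446.3 202. ] [133.3   7.4] 31.1 0.0295
floor 2820 [507.  345.5] [211.8 149.3] 27.0 0.0048
floor 162 [426.5 308.4] [41.1 29.4] -3.3 0.0047
floor 187 [386.3 271.7] [52.1 30.7] 23.4 0.0046
floor 242 [388.  328.3] [51.9 38.5] -66.3 0.0048
floor 152 [361.6 190.1] [38.8 25.6] 85.7 0.0044
floor 119 [339.5 278. ] [40.7 21.4] 47.2 0.0048
back 977 [414.6 374. ] [329.7   9.4] 32.0 0.159
side
bench_bars 1559 [617.3  26.3] [189.1  36.3] -18.0 0.0199
bench_bars 184 [433.6  29.5] [24.9 24.5] -75.3 0.0239
bench_bars 195 [737.9  87.8] [48.8 16.1] 49.3 0.0196
bench_bars 2188 [551.8 180.5] [190.   36.6] 27.3 0.0199
bench_bars 743 [467.1 218.2] [155.4   5.3] 31.7 0.0196
deckitems 931 [ 499.2 -397.5] [213.1 134.1] -20.6 0.0346
deckitems 165 [ 356.6 -383.4] [43.9 37.9] -85.5 0.0359
deckitems 513 [ 606.7 -245. ] [181.   34.9] 73.4 0.034
deckitems 294 [ 470.5 -175.1] [90.9 34.9] 4.2 0.0353
deck 302 [ 710.5 -511.5] [78.7 76.9] -0.1 0.0146
deck 4566 [ 500.8 -286.4] [351.1 249.9] 70.7 0.0138
deck 161 [ 670.  -197.2] [76.3 37. ] 82.9 0.0138
fascia 477 [ 636.4 -331.2] [368.9  12.7] 70.8 0.0734
lip 1165 [499.5 236.4] [328.6   9.9] 31.9 0.0287
lip 280 [321.8 320.4] [115.1   2.9] 32.0 0.0281
lip 358 [455.  403.1] [128.4   2.7] 32.1 0.0277
floor 6099 [465.  290.9] [331.2 130. ] 31.9 0.0045
floor 3261 [317.3 357.3] [152.9  71.1] 31.7 0.0042
floor 774 [434.  399.4] [90.6 31.6] 13.7 0.0044
back 2143 [413.5 373.9] [329.6   9.1] 31.8 0.1588
```

```bash
cat > go.py <<'E'
from h import *
import sys
# go.py x y z yaw (mm,deg): shift in cm in present tool axes, then turn in rad
def plan(x,y,z,yaw):
    s=get_state(); p=s["position"]*1000; w=s["orientation"][2]; c,n=np.cos(np.radians(w)),np.sin(np.radians(w))
    d=np.array([x,y,z])-p; t=np.array([c*d[0]+n*d[1], n*d[0]-c*d[1], -d[2]])/10
    turn=-np.radians((yaw-w+180)%360-180)
    return f"at {p.round(1)} yaw {w:.1f} | shift {t.round(2)} cm (rows>={np.linalg.norm(t)/4.9:.1f}) turn {turn:.3f} rad (rows>={abs(turn)/.149:.1f})"
if __name__=="__main__": print(plan(*map(float,sys.argv[1:5])))
E
cat > st.py <<'E'
import numpy as np,sys
# stand coords -> world
O=np.array([456.8,305.2]); ex=np.array([-.528,.849]); ey=np.array([-.849,-.528])
def w(x,y): return O+x*ex+y*ey
E
python3 go.py 500 150 300 207.3
```

```text
at [148.  503.7 237.8] yaw 163.6 | shift [-43.74 -24.02  -6.22] cm (rows>=10.3) turn -0.762 rad (rows>=5.1)
```

```bash
cat > look.py <<'E'
from m import *
import sys
# look.py name cam thing...
def bar(q):
    # q points; axis by rect on upper points
    return rect(q)
if __name__=="__main__":
    n,cam=sys.argv[1:3]; s=snapshot(cam); save(s,n); np.savez(n+".npz",**s); P=cloud(s)
    for t in sys.argv[3:]:
        for r in cut_out(t,cam):
            if r["score"]<.2: continue
            m=cv2.erode(r["mask"].astype(np.uint8),np.ones((3,3))).astype(bool)&(s["depth"]>0); q=P[m]
            if len(q)<30: continue
            zt=np.percentile(q[:,2],90); u=q[q[:,2]>zt-.010]
            print(t,round(r["score"],2),np.round(r["extent"]),len(u),"rect",*rect(u),"ztop",zt.round(4))
E
python3 -m pendant '[[0.6,[-3.6,-2,-0.5],0],[0.6,[-3.6,-2,-0.5],0],[0.6,[-3.6,-2,-0.5],0],[0.6,[-3.6,-2,-0.5],0],[0.6,[-3.6,-2,-0.5],0]]' 8
python3 -m pendant '[[0.6,[-3.6,-2,-0.5],0],[0.6,[-3.6,-2,-0.5],0],[0.6,[-3.6,-2,-0.5],0],[0.6,[-3.6,-2,-0.5],0],[0.6,[-3.6,-2,-0.5],0]]'
python3 -m pendant '[[0.6,[-3.8,-2,-0.6],0],[0.6,[-3.9,-2,-0.6],0],[0.6,[0,0,0],-0.13],[0.6,[0,0,0],-0.13],[0.6,[0,0,0],-0.13]]'
python3 -m pendant '[[0.6,[0,0,0],-0.13],[0.6,[0,0,0],-0.13],[0.6,[0,0,0],-0.11],[0.6,[0,0,0],0],[0.6,[0,0,0],0]]'
python3 look.py w1 wrist bar3_mid disc_mid clamp_mid; python3 go.py 500 150 300 207.3
```

```text
t: 1.4
position: [0.2934, 0.3558, 0.2631]
orientation: [180.0, 0.0, 163.6]
contact_force: [1.0, 0.6, 0.0]
opening: 0.626
gripper_force: 0.0
t: 1.9
position: [0.438, 0.2089, 0.2881]
orientation: [180.0, 0.0, 163.6]
contact_force: [0.8, 0.8, 0.1]
opening: 0.599
gripper_force: 0.0
t: 2.4
position: [0.4999, 0.1497, 0.2995]
orientation: [180.0, -0.0, -173.8]
contact_force: [-0.3, -0.1, -0.2]
opening: 0.597
gripper_force: 0.0
t: 2.9
position: [0.4996, 0.1503, 0.2997]
orientation: [180.0, 0.0, -153.0]
contact_force: [-0.1, 0.2, -0.2]
opening: 0.601
gripper_force: 0.0
bar3_mid 0.57 [302. 171.  31. 132.] 1406 rect [540.5 172.4] [161.9  31.4] 27.6 ztop 0.0227
disc_mid 0.77 [259. 285.  13.  18.] 151 rect [640.8 146.3] [20.7 17. ] 24.8 ztop 0.0071
disc_mid 0.73 [363.  48. 253. 312.] 6682 rect [388.7 355.4] [263.7   9.2] 31.7 ztop 0.1442
clamp_mid 0.58 [219.  74.  57.  57.] 476 rect [434.   27.6] [24.7 24.6] 70.7 ztop 0.0263
at [499.6 150.3 299.7] yaw -152.9 | shift [-0.02 -0.04 -0.03] cm (rows>=0.0) turn -0.004 rad (rows>=0.0)
```

View pics/w1.png

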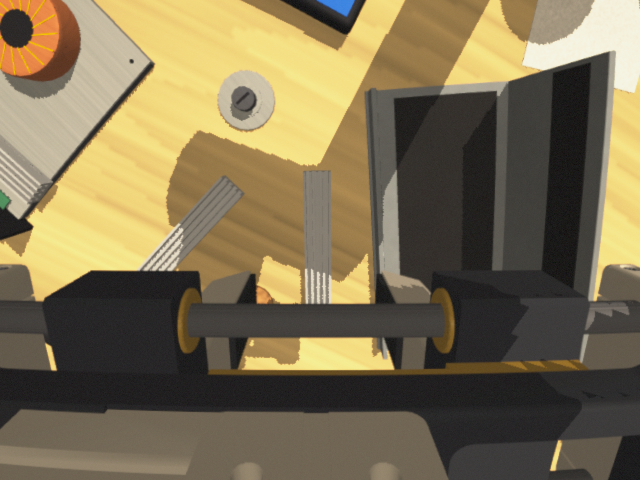

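```bash

python3 -m pendant '[[0.6,[0,0.15,4.5],0],[0.6,[0,0,4.5],0],[0.6,[0,0,4.5],0],[0.6,[0,0,4.5],0],[0.6,[0,0,4.5],0]]'
python3 -m pendant '[[0.6,[0,0,3.2],0],[0.6,[0,0,2],0],[0.6,[0,0,1],0],[0.6,[0,0,0],0],[0.6,[0,0,0],0]]'
python3 -m pendant '[[0,[0,0,0],0],[0,[0,0,0],0],[0,[0,0,0],0],[0,[0,0,0],0],[0,[0,0,0],0]]' 8
python3 -m pendant '[[0,[0,0,-2],0],[0,[0,0,-2],0],[0,[0,0,-2],0],[0,[0,0,-2],0],[0,[0,0,-2],0]]' 
python3 -m pendant '[[0,[0,0,-2],0],[0,[0,0,-2],0],[0,[0,0,-2],0],[0,[0,0,-2],0],[0,[0,0,-2],0]]'
python3 -m pendant '[[0,[0,0,-2],0],[0,[0,0,-2],0],[0,[0,0,-1],0],[0,[0,0,0],0],[0,[0,0,0],0]]'
python3 - <<'E'
from h import *
s=snapshot("side");save(s,"s1");np.savez("s1.npz",**s)
E
```

```text
t: 3.6
position: [0.499, 0.1516, 0.0733]
orientation: [-180.0, 0.1, -152.9]
contact_force: [0.7, 0.1, 0.2]
opening: 0.599
gripper_force: 0.0
t: 4.1
position: [0.4995, 0.1517, 0.0132]
orientation: [-180.0, 0.1, -152.9]
contact_force: [0.1, -0.5, 0.6]
opening: 0.598
gripper_force: 0.0
t: 4.6
position: [0.4991, 0.1517, 0.013]
orientation: [-180.0, 0.0, -152.8]
contact_force: [-0.8, -0.8, 2.1]
opening: 0.346
gripper_force: 8.0
t: 5.1
position: [0.4984, 0.1515, 0.1131]
orientation: [180.0, -0.1, -152.8]
contact_force: [0.6, -0.7, -2.1]
opening: 0.352
gripper_force: 8.0
t: 5.6
position: [0.4983, 0.1515, 0.2129]
orientation: [180.0, -0.1, -152.8]
contact_force: [0.3, 0.9, -1.9]
opening: 0.346
gripper_force: 8.0
t: 6.1
position: [0.4984, 0.1515, 0.2617]
orientation: [180.0, -0.1, -152.8]
contact_force: [0.1, 0.2, -2.2]
opening: 0.35
gripper_force: 8.0
```

View pics/s1.png

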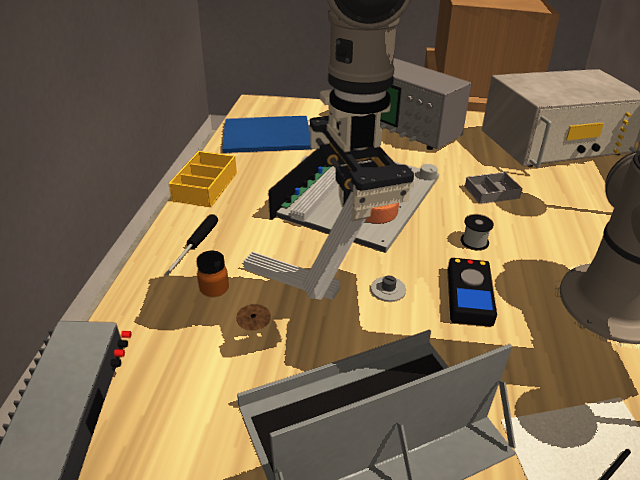

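```bash
cat > ang.py <<'E'
from h import *
import sys
s=dict(np.load(sys.argv[1]+".npz")); P=cloud(s); st=get_state(); p=st["position"]; w=np.radians(st["orientation"][2])
tx=np.array([np.cos(w),np.sin(w)]); ty=np.array([np.sin(w),-np.cos(w)])
d=P[...,:2]-p[:2]; a=d@tx; b=d@ty; z=P[...,2]-p[2]
m=(s["depth"]>0)&(abs(b)<.02)&(z<-.015)&(z>-.2)&(abs(a)<.2)&(P[...,2]>.045)
q=np.c_[a[m],z[m]]*1000; print(len(q))
for lo in range(-170,-10,20):
    k=(q[:,1]>=lo)&(q[:,1]<lo+20)
    if k.sum()>5: print(lo+10,k.sum(),np.percentile(q[k,0],[5,50,95]).round(1))
E
python3 ang.py s1; python3 -c "
from st import w
for x in(-66,-28,7,28,45.3): print(x,w(x,105).round(1),w(x,35).round(1),w(x,-35).round(1),w(x,-105).round(1))"; python3 go.py 402.5 193.7 262 121.9
```

```text
2136
-140 196 [-71.1 -65.2 -48.6]
-120 304 [-65.7 -58.4 -40.4]
-100 323 [-56.3 -49.1 -31. ]
-80 333 [-46.9 -39.5 -21.1]
-60 340 [-37.3 -30.1 -11.4]
-40 361 [-27.8 -20.7  -2.2]
-20 279 [-18.8 -12.7   5.5]
-66 [402.5 193.7] [461.9 230.7] [521.4 267.6] [580.8 304.6]
-28 [382.4 226. ] [441.9 262.9] [501.3 299.9] [560.7 336.9]
7 [364.  255.7] [423.4 292.7] [482.8 329.6] [542.2 366.6]
28 [352.9 273.5] [412.3 310.5] [471.7 347.5] [531.2 384.4]
45.3 [343.7 288.2] [403.2 325.2] [462.6 362.1] [522.  399.1]
at [498.3 151.5 261.4] yaw -152.8 | shift [ 6.6   8.13 -0.06] cm (rows>=2.1) turn 1.488 rad (rows>=10.0)
```

```bash

python3 -m pendant '[[0,[0,0,0],0.1],[0,[0,0,0],0.14],[0,[0,0,0],0.14],[0,[0,0,0],0.14],[0,[0,0,0],0.14]]' 8
python3 -m pendant '[[0,[0,0,0],0.14],[0,[0,0,0],0.14],[0,[0,0,0],0.14],[0,[0,0,0],0.14],[0,[0,0,0],0.14]]' 
python3 -m pendant '[[0,[0,0,0],0.09],[0,[0,0,0],0.04],[0,[0,0,0],0],[0,[0,0,0],0],[0,[0,0,0],0]]' 
python3 -c "
from st import w
from go import plan
print(plan(*w(3,-105),261,121.9))"
```

```text
t: 6.65
position: [0.4984, 0.1515, 0.2613]
orientation: [-180.0, -0.1, 169.0]
contact_force: [0.9, 0.6, -2.4]
opening: 0.348
gripper_force: 8.0
t: 7.15
position: [0.4984, 0.1516, 0.2613]
orientation: [-179.9, -0.1, 128.9]
contact_force: [-0.2, 0.0, -2.2]
opening: 0.349
gripper_force: 8.0
t: 7.65
position: [0.4988, 0.1516, 0.2622]
orientation: [-180.0, -0.0, 121.9]
contact_force: [0.5, 0.0, -2.4]
opening: 0.348
gripper_force: 8.0
at [498.8 151.6 262.2] yaw 121.9 | shift [15.57 15.04  0.12] cm (rows>=4.4) turn -0.001 rad (rows>=0.0)
```

```bash

python3 -m pendant '[[0,[1,1,0],0],[0,[2,1.9,0],0],[0,[2,2,0],0],[0,[2,2,0],0],[0,[2,2,0],0]]' 
python3 -m pendant '[[0,[2,2,0],0],[0,[2,2,0],0],[0,[1.6,1.3,0],0],[0,[0.9,0.8,0],0],[0,[0,0,0],0]]' 
python3 -m pendant '[[0,[0,0,1],0],[0,[0,0,2],0],[0,[0,0,2],0],[0,[0,0,1],0],[0,[0,0,0],0]]' 
python3 - <<'E'
from h import *
s=snapshot("side");np.savez("s2.npz",**s)
E
python3 ang.py s2
```

```text
t: 8.15
position: [0.5273, 0.2771, 0.2626]
orientation: [180.0, -0.0, 121.8]
contact_force: [0.5, -0.2, -2.9]
opening: 0.348
gripper_force: 8.0
t: 8.65
position: [0.5444, 0.3642, 0.262]
orientation: [-180.0, -0.0, 121.9]
contact_force: [0.2, 0.1, -3.0]
opening: 0.349
gripper_force: 8.0
t: 9.15
position: [0.5441, 0.361, 0.2009]
orientation: [-179.8, -0.0, 121.7]
contact_force: [-0.6, 0.2, -2.8]
opening: 0.348
gripper_force: 8.0
2701
-160 87 [-47.9  82.5  83.4]
-140 362 [-53.8  82.3  83.6]
-120 377 [-45.9  82.3  83.4]
-100 407 [-39.4  82.1  83.5]
-80 445 [-28.4  82.2  83.5]
-60 472 [-20.   82.1  83.3]
-40 439 [-6.5 79.3 83.3]
-20 112 [ 4.3  9.4 12.6]
```

```bash

python3 -m pendant '[[0,[0.1,0,1.5],0],[0,[0,0,1.5],0],[0,[0,0,1.4],0],[0,[0,0,0.6],0],[0,[0,0,0],0]]' 
python3 -m pendant '[[0,[0.4,0,0.6],0],[0,[0.7,0,0.5],0],[0,[0.7,0,0.5],0],[0,[0.7,0,0.5],0],[0,[0.6,0,0.5],0]]' 
python3 -m pendant '[[0,[0.5,0,0.5],0],[0,[0.4,0,0.4],0],[0,[0.3,0,0.3],0],[0,[0,0,0],0],[0,[0,0,0],0]]' 
python3 - <<'E'
from h import *
from st import *
s=snapshot("side");np.savez("s3.npz",**s);save(s,"s3")
p=get_state()["position"]*1000; d=p[:2]-O; print(d@ex,d@ey,p[2])
E
```

```text
t: 9.7
position: [0.5446, 0.3635, 0.1539]
orientation: [179.9, -0.0, 121.8]
contact_force: [-0.6, -0.4, -2.4]
opening: 0.344
gripper_force: 8.0
t: 10.2
position: [0.5282, 0.3916, 0.1296]
orientation: [179.7, -0.1, 121.8]
contact_force: [-2.5, 2.9, 5.3]
opening: 0.352
gripper_force: 8.0
t: 10.7
position: [0.5231, 0.3998, 0.1173]
orientation: [179.7, 0.1, 121.8]
contact_force: [0.5, -2.2, 5.1]
opening: 0.346
gripper_force: 8.0
45.336468461085865 -106.30943501290356 117.22031572977
```

View pics/s3.png

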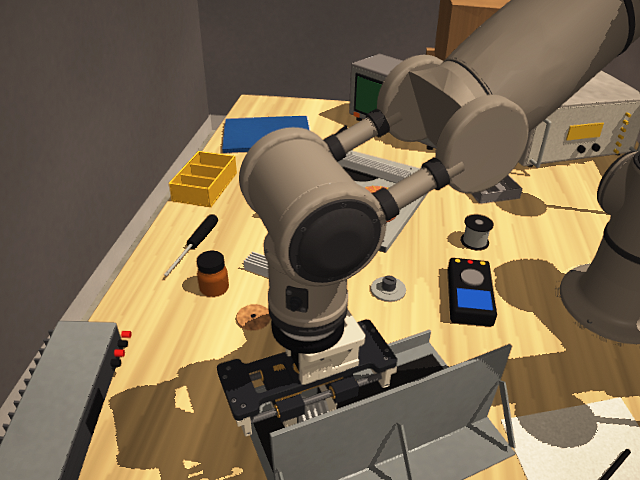

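```bash

python3 -m pendant '[[0,[0.1,0,0.2],0],[0.5,[0,0,0],0],[0.5,[0,0,0],0],[0.5,[0,0,0],0],[0.5,[0,0,0],0]]' 
python3 -m pendant '[[0.5,[0,0,-2],0],[0.5,[0,0,-4],0],[0.5,[0,0,-4],0],[0.5,[0,0,-4],0],[0.5,[0,0,-1],0]]' 
python3 -m pendant '[[0.6,[-4,-4,0],0],[0.6,[-4,-4,0],0],[0.6,[-3,-4,0],0],[0.6,[-3,-4,0],0],[0.6,[0,0,0],0]]' 
cat > chk.py <<'E'
from h import *
from st import *
import sys
# profile of things in the stand, in stand coordinates
for cam in ("top","side"):
    s=snapshot(cam); P=cloud(s)*1000; d=P[...,:2]-O; a=d@ex; b=d@ey; v=s["depth"]>0
    for yc in map(float,sys.argv[1:]):
        out=[]
        for x in (-70,-50,-25,0,25,50,65):
            m=v&(abs(b-yc)<12)&(abs(a-x)<5)&(P[...,2]<165)
            out.append((x,int(m.sum()),np.median(P[...,2][m]).round(1) if m.sum()>3 else None))
        m=v&(abs(b-yc)<35)&(abs(a)<50)&(P[...,2]>40)&(P[...,2]<150)
        print(cam,yc,out,"y-range",np.percentile(b[m],[3,97]).round(1) if m.sum()>20 else None)
E
python3 chk.py -105; python3 go.py 560 45 300 162
```

```text
t: 11.25
position: [0.521, 0.4007, 0.1127]
orientation: [180.0, -0.0, 121.8]
contact_force: [-0.7, 0.3, -1.1]
opening: 0.5
gripper_force: 0.0
t: 11.75
position: [0.5224, 0.4015, 0.2684]
orientation: [179.5, 0.0, 121.8]
contact_force: [-0.0, -0.3, 1.2]
opening: 0.5
gripper_force: 0.0
t: 12.25
position: [0.4591, 0.2057, 0.262]
orientation: [-179.8, 0.0, 121.6]
contact_force: [0.4, 0.8, 0.0]
opening: 0.6
gripper_force: 0.0
top -105.0 [(-70, 50, np.float64(4.4)), (-50, 5, np.float64(39.3)), (-25, 0, None), (0, 0, None), (25, 0, None), (50, 0, None), (65, 0, None)] y-range None
side -105.0 [(-70, 13, np.float64(4.7)), (-50, 19, np.float64(32.2)), (-25, 81, np.float64(5.1)), (0, 25, np.float64(89.0)), (25, 26, np.float64(117.2)), (50, 40, np.float64(145.0)), (65, 159, np.float64(153.2))] y-range [-121.9  -91.2]
at [461.7 209.4 262.7] yaw 121.7 | shift [-19.15  -0.28  -3.73] cm (rows>=4.0) turn -0.704 rad (rows>=4.7)
```

```bash
python3 -c "
from st import w
from go import plan
print(plan(*w(46,-105),262,121.9))"
```

```text
at [461.7 209.4 262.7] yaw 121.7 | shift [13.04 15.09  0.07] cm (rows>=4.1) turn -0.004 rad (rows>=0.0)
```

```bash

python3 -m pendant '[[0.5,[2.6,3,0],0],[0.5,[2.6,3,0],0],[0.5,[2.6,3,0],0],[0.5,[2.6,3,0],0],[0.5,[2.6,3,0],0]]' 
python3 -m pendant '[[0.5,[0,0,4],0],[0.5,[0,0,4],0],[0.5,[0,0,4],0],[0.5,[0,0,1.8],0],[0.5,[0,0,0],0]]' 
python3 -m pendant '[[0,[0,0,0],0],[0,[0,0,0],0],[0,[0,0,0],0],[0,[0,0,0],0],[0,[0,0,-0.5],0]]' 30
python3 -m pendant '[[0,[-0.4,0,0],0],[0,[-0.4,0,0],0],[0,[-0.4,0,0],0],[0,[-0.3,0,0],0],[0,[0,0,0.3],0]]' 
python3 -m pendant '[[0,[0,0,0],0],[0,[0.3,0,0.4],0],[0,[0.4,0,0.4],0],[0,[0.4,0,0.4],0],[0,[0.3,0,0.3],0]]' 8
```

```text
t: 12.85
position: [0.5209, 0.403, 0.2618]
orientation: [-180.0, -0.0, 121.9]
contact_force: [1.0, -0.7, -0.2]
opening: 0.502
gripper_force: 0.0
t: 13.35
position: [0.5189, 0.4002, 0.1201]
orientation: [-179.6, -0.0, 121.9]
contact_force: [0.1, -0.3, 0.3]
opening: 0.5
gripper_force: 0.0
t: 13.85
position: [0.5205, 0.3995, 0.1298]
orientation: [-180.0, -0.0, 121.8]
contact_force: [-0.3, -1.1, -3.1]
opening: 0.345
gripper_force: 30.0
t: 14.35
position: [0.5288, 0.3872, 0.1272]
orientation: [179.9, -0.1, 121.8]
contact_force: [-5.4, 7.9, 8.2]
opening: 0.342
gripper_force: 30.0
t: 14.85
position: [0.5218, 0.3986, 0.112]
orientation: [179.9, 0.1, 121.8]
contact_force: [-0.1, -4.6, 9.4]
opening: 0.347
gripper_force: 8.0
```

```bash

python3 -m pendant '[[0.5,[0,0,0],0],[0.5,[0,0,0],0],[0.5,[0,0,0],0],[0.5,[0,0,-2],0],[0.5,[0,0,-4],0]]' 
python3 -m pendant '[[0.6,[0,0,-4],0],[0.6,[0,0,-4],0],[0.6,[-4,0,-1],0],[0.6,[-4.5,0,0],0],[0.6,[-4.5,0,0],0]]' 
python3 -m pendant '[[0.6,[-4.5,-2,0],-0.1],[0.6,[-4.5,-2,0],-0.14],[0.6,[0,0,0],-0.14],[0.6,[0,0,0],-0.14],[0.6,[0,0,0],-0.14]]' 
python3 chk.py -105; python3 go.py 558 45 300 162; python3 look.py w2 wrist bar2_mid
```

```text
t: 15.35
position: [0.5198, 0.3974, 0.1686]
orientation: [-179.5, 0.0, 121.8]
contact_force: [1.4, 0.4, -0.2]
opening: 0.498
gripper_force: 0.0
t: 15.85
position: [0.5905, 0.2872, 0.2624]
orientation: [179.9, 0.0, 121.9]
contact_force: [0.3, 0.4, -0.6]
opening: 0.599
gripper_force: 0.0
t: 16.35
position: [0.6083, 0.1905, 0.2615]
orientation: [-180.0, -0.0, 159.8]
contact_force: [-0.1, -0.5, -0.1]
opening: 0.603
gripper_force: 0.0
top -105.0 [(-70, 0, None), (-50, 0, None), (-25, 0, None), (0, 0, None), (25, 0, None), (50, 0, None), (65, 0, None)] y-range None
side -105.0 [(-70, 31, np.float64(25.7)), (-50, 48, np.float64(41.8)), (-25, 95, np.float64(5.9)), (0, 42, np.float64(86.9)), (25, 45, np.float64(109.4)), (50, 57, np.float64(130.4)), (65, 71, np.float64(142.6))] y-range [-120.   -88.8]
at [608.2 191.1 261.5] yaw 159.6 | shift [ -0.38 -15.44  -3.85] cm (rows>=3.2) turn -0.041 rad (rows>=0.3)
bar2_mid 0.72 [154. 180.  49. 110.] 2474 rect [576.9  39.6] [100.9  32.1] -17.7 ztop 0.0228
```

```bash
python3 go.py 561.3 44.6 262 162.2;
python3 -m pendant '[[0.6,[0,-3.5,0],-0.045],[0.6,[0,-4,0],0],[0.6,[0,-4,0],0],[0.6,[0,-3,0],0],[0.6,[0,0,0],0]]'
python3 go.py 561.3 44.6 13 162.2
```

```text
at [608.1 191.5 261.6] yaw 159.4 | shift [ -0.79 -15.4   -0.04] cm (rows>=3.1) turn -0.049 rad (rows>=0.3)
t: 17.05
position: [0.5614, 0.0511, 0.2621]
orientation: [-179.9, 0.0, 161.8]
contact_force: [-0.3, 1.3, -0.3]
opening: 0.6
gripper_force: 0.0
at [561.4  51.1 262.1] yaw 161.8 | shift [-0.19 -0.62 24.91] cm (rows>=5.1) turn -0.007 rad (rows>=0.0)
```

```bash

python3 -m pendant '[[0.6,[-0.2,-0.6,4],0],[0.6,[0,0,4.5],0],[0.6,[0,0,4.5],0],[0.6,[0,0,4.5],0],[0.6,[0,0,4],0]]'
python3 -m pendant '[[0.6,[0,0,2.4],0],[0.6,[0,0,1],0],[0.6,[0,0,0],0],[0,[0,0,0],0],[0,[0,0,0],0]]' 8
python3 -m pendant '[[0,[0,0,0],0],[0,[0,0,0],0],[0,[0,0,-1],0],[0,[0,0,-2],0],[0,[0,0,-2],0]]' 
python3 -m pendant '[[0,[0,0,-2],0],[0,[0,0,-2],0],[0,[0,0,-2],0],[0,[0,0,-2],0],[0,[0,0,-2],0]]'
python3 -m pendant '[[0,[0,0,-2],0],[0,[0,0,-2],0],[0,[0,0,-2],0],[0,[0,0,-2],0],[0,[0,0,-2],0]]'
python3 -m pendant '[[0,[0,0,0],0.14],[0,[0,0,0],0.14],[0,[0,0,0],0.14],[0,[0,0,0],0.14],[0,[0,0,0],0.14]]'
python3 -c "
from st import w
from go import plan
print(plan(*w(3,-35),261,121.9))"
```

```text
t: 17.55
position: [0.5621, 0.0487, 0.0447]
orientation: [180.0, -0.0, 162.1]
contact_force: [-0.5, 1.0, 0.2]
opening: 0.6
gripper_force: 0.0
t: 18.05
position: [0.5631, 0.0482, 0.0135]
orientation: [180.0, 0.1, 162.2]
contact_force: [0.2, -0.6, 0.9]
opening: 0.472
gripper_force: 0.0
t: 18.55
position: [0.5619, 0.0479, 0.0633]
orientation: [-180.0, -0.1, 162.2]
contact_force: [-0.5, -0.1, -1.5]
opening: 0.349
gripper_force: 8.0
t: 19.05
position: [0.5618, 0.0479, 0.1638]
orientation: [180.0, -0.0, 162.2]
contact_force: [0.5, 0.4, -2.8]
opening: 0.345
gripper_force: 8.0
t: 19.55
position: [0.5617, 0.0479, 0.2638]
orientation: [180.0, -0.0, 162.2]
contact_force: [0.8, 0.2, -2.2]
opening: 0.351
gripper_force: 8.0
t: 20.05
position: [0.5618, 0.0479, 0.263]
orientation: [-180.0, -0.0, 121.7]
contact_force: [0.1, -0.1, -2.8]
opening: 0.348
gripper_force: 8.0
at [561.8  47.9 263. ] yaw 121.7 | shift [27.71  8.11  0.2 ] cm (rows>=5.9) turn -0.003 rad (rows>=0.0)
```

```bash

python3 -m pendant '[[0,[1.7,0.5,0],0],[0,[3,0.9,0],0],[0,[3,0.9,0],0],[0,[3,0.9,0],0],[0,[3,0.9,0],0]]' 
python3 -m pendant '[[0,[3,0.9,0],0],[0,[3,0.9,0],0],[0,[3,0.9,0],0],[0,[3,0.8,0],0],[0,[2,0.5,0],0]]' 
python3 -m pendant '[[0,[0,0,1],0],[0,[0,0,2],0],[0,[0,0,2],0],[0,[0,0,1],0],[0,[0,0,0],0]]' 
python3 - <<'E'
from h import *
from st import *
s=snapshot("side");np.savez("s2.npz",**s)
p=get_state()["position"]*1000; d=p[:2]-O; print(d@ex,d@ey,p[2])
E
python3 ang.py s2
```

```text
t: 20.55
position: [0.5234, 0.1867, 0.2631]
orientation: [-180.0, -0.0, 122.1]
contact_force: [-0.3, 0.4, -2.5]
opening: 0.351
gripper_force: 8.0
t: 21.05
position: [0.4825, 0.3273, 0.263]
orientation: [-180.0, -0.1, 122.2]
contact_force: [0.2, -0.4, -3.0]
opening: 0.345
gripper_force: 8.0
t: 21.55
position: [0.4831, 0.3244, 0.2011]
orientation: [-179.8, -0.0, 122.0]
contact_force: [-0.9, 0.6, -2.5]
opening: 0.35
gripper_force: 8.0
2.3880147784736727 -33.28850646145365 202.4317731720038
2481
-160 78 [80.6 81.7 83. ]
-140 313 [-60.3  81.2  82.5]
-120 362 [-60.5  81.3  82.5]
-100 389 [-49.9  81.   82.4]
-80 412 [-39.5  81.2  82.6]
-60 447 [-29.1  81.   82.3]
-40 386 [-17.7  78.2  82.2]
-20 94 [-0.9  6.6 10.6]
```

```bash

python3 -m pendant '[[0,[0.7,0,0.5],0],[0,[0,0,1.5],0],[0,[0,0,1.4],0],[0,[0,0,1.2],0],[0,[0,0,0.4],0]]' 
python3 -m pendant '[[0,[-0.3,0,0],0],[0,[-0.4,0,0],0],[0,[-0.4,0,0],0],[0,[-0.4,0,0],0],[0,[0,0,0],0]]' 
python3 - <<'E'
from h import *
from st import *
p=get_state()["position"]*1000; d=p[:2]-O; print(d@ex,d@ey,p[2],get_state()["contact_force"])
E
```

```text
t: 22.1
position: [0.4796, 0.3314, 0.1518]
orientation: [-179.9, -0.0, 122.1]
contact_force: [0.4, 0.2, -2.2]
opening: 0.347
gripper_force: 8.0
t: 22.6
position: [0.4886, 0.3182, 0.1531]
orientation: [180.0, 0.0, 122.0]
contact_force: [0.4, 0.2, -2.5]
opening: 0.345
gripper_force: 8.0
-5.71754195245159 -33.882941242847686 153.11397635117325 [ 0.44108454  0.15009146 -2.5157371 ]
```

```bash

python3 -m pendant '[[0,[0,0,0.3],0],[0,[0,0,0.3],0],[0,[0,0,0.2],0],[0,[0,0,0],0],[0,[0,0,0],0]]' 
python3 -m pendant '[[0,[-0.2,0,0],0],[0,[-0.2,0,0],0],[0,[-0.2,0,0],0],[0,[0,0,0],0],[0,[0,0,0],0]]' 

```

```text
t: 23.1
position: [0.4883, 0.3199, 0.1465]
orientation: [179.8, -0.1, 122.1]
contact_force: [-2.4, 2.7, 7.3]
opening: 0.35
gripper_force: 8.0
t: 23.6
position: [0.4916, 0.3149, 0.1468]
orientation: [179.8, -0.1, 122.1]
contact_force: [-2.6, 2.8, 9.3]
opening: 0.349
gripper_force: 8.0
```

```bash

python3 -m pendant '[[0,[0.6,0,0.1],0],[0,[0.6,0,0.2],0],[0,[0.6,0,0.2],0],[0,[0.6,0,0.4],0],[0,[0.8,0,0.5],0]]' 
python3 -m pendant '[[0,[0.7,0,0.6],0],[0,[0.6,0,0.5],0],[0,[0.6,0,0.5],0],[0,[0.5,0,0.4],0],[0,[0,0,0],0]]' 
python3 - <<'E'
from h import *
from st import *
p=get_state()["position"]*1000; d=p[:2]-O; print(d@ex,d@ey,p[2],get_state()["contact_force"])
E
```

```text
t: 24.1
position: [0.4741, 0.3415, 0.1306]
orientation: [180.0, -0.0, 122.1]
contact_force: [-0.8, 0.4, 1.9]
opening: 0.35
gripper_force: 8.0
t: 24.6
position: [0.4618, 0.3607, 0.1104]
orientation: [-180.0, 0.1, 122.1]
contact_force: [1.4, -1.7, 2.0]
opening: 0.351
gripper_force: 8.0
44.447033721995915 -33.531130044292325 110.38016984869377 [ 1.3863641  -1.68399782  1.9917034 ]
```

```bash

python3 -m pendant '[[0.5,[0,0,0],0],[0.5,[0,0,0],0],[0.5,[0,0,0],0],[0.5,[0,0,-2],0],[0.5,[0,0,-4],0]]' 
python3 -m pendant '[[0.5,[0,0,-4],0],[0.5,[0,0,-4],0],[0.5,[-4,0,-1],0],[0.5,[-4.5,0,0],0],[0.5,[-4.5,0,0],0]]' 
python3 -m pendant '[[0.5,[-4.5,0,0],0.1],[0.5,[-4.5,0,0],0.14],[0.5,[0,0,0],0.14],[0.5,[0,0,0],0.14],[0.5,[0,0,0],0.14]]' 
python3 chk.py -105 -35;python3 go.py 624 -188 262 73.4
```

```text
t: 25.1
position: [0.4598, 0.36, 0.1681]
orientation: [-179.6, -0.0, 122.1]
contact_force: [1.1, 1.1, -0.8]
opening: 0.504
gripper_force: 0.0
t: 25.6
position: [0.5311, 0.2501, 0.2614]
orientation: [179.9, 0.0, 122.2]
contact_force: [0.5, -0.6, -0.7]
opening: 0.501
gripper_force: 0.0
t: 26.1
position: [0.5745, 0.1718, 0.2603]
orientation: [-180.0, 0.0, 83.9]
contact_force: [-0.5, -0.3, 0.7]
opening: 0.504
gripper_force: 0.0
top -105.0 [(-70, 0, None), (-50, 38, np.float64(45.3)), (-25, 68, np.float64(64.3)), (0, 93, np.float64(82.8)), (25, 113, np.float64(101.6)), (50, 128, np.float64(123.0)), (65, 71, np.float64(129.3))] y-range [-120.7  -89.5]
top -35.0 [(-70, 0, None), (-50, 0, None), (-25, 0, None), (0, 0, None), (25, 0, None), (50, 0, None), (65, 0, None)] y-range None
side -105.0 [(-70, 33, np.float64(25.6)), (-50, 50, np.float64(41.3)), (-25, 90, np.float64(5.2)), (0, 44, np.float64(87.0)), (25, 45, np.float64(108.9)), (50, 54, np.float64(130.7)), (65, 69, np.float64(142.9))] y-range [-120.   -88.7]
side -35.0 [(-70, 29, np.float64(22.3)), (-50, 45, np.float64(39.3)), (-25, 96, np.float64(5.6)), (0, 38, np.float64(90.1)), (25, 45, np.float64(114.0)), (50, 52, np.float64(137.7)), (65, 119, np.float64(145.8))] y-range [-49.9 -18.7]
at [574.4 172.3 260.4] yaw 84.2 | shift [-35.34   8.59  -0.16] cm (rows>=7.4) turn 0.188 rad (rows>=1.3)
```

```bash

python3 -m pendant '[[0.5,[0,0,0],-0.14],[0.5,[0,0,0],-0.14],[0.5,[0,0,0],-0.14],[0.5,[0,0,0],-0.14],[0.5,[0,0,0],-0.1]]' 
python3 -c "
from st import w
from go import plan
print(plan(*w(45,-34),262,121.9))"
```

```text
t: 26.7
position: [0.5743, 0.1726, 0.2606]
orientation: [-180.0, -0.0, 122.7]
contact_force: [-0.1, 0.1, 1.1]
opening: 0.499
gripper_force: 0.0
at [574.3 172.6 260.6] yaw 122.7 | shift [21.95  0.72 -0.14] cm (rows>=4.5) turn 0.013 rad (rows>=0.1)
```

```bash

python3 -m pendant '[[0.5,[3.4,0.2,0],0.013],[0.5,[4.6,0.2,0],0],[0.5,[4.6,0.2,0],0],[0.5,[4.6,0.1,0],0],[0.5,[4.6,0,0],0]]' 
python3 -m pendant '[[0.5,[0,0,4],0],[0.5,[0,0,4],0],[0.5,[0,0,4],0],[0.5,[0,0,2.2],0],[0.5,[0,0,0.3],0]]' 
python3 -m pendant '[[0.5,[0,0,0],0],[0,[0,0,0],0],[0,[0,0,0],0],[0,[0,0,0],0],[0,[0,0,-0.5],0]]' 30
python3 -m pendant '[[0,[-0.4,0,0],0],[0,[-0.4,0,0],0],[0,[-0.2,0,0],0],[0,[0,0,0],0],[0,[0,0,0],0]]'
```

```text
t: 27.2
position: [0.4655, 0.3636, 0.2607]
orientation: [180.0, -0.0, 121.6]
contact_force: [1.1, 1.0, 0.1]
opening: 0.503
gripper_force: 0.0
t: 27.7
position: [0.4648, 0.3612, 0.1125]
orientation: [-179.6, -0.0, 121.6]
contact_force: [0.2, 0.2, -0.5]
opening: 0.496
gripper_force: 0.0
t: 28.2
position: [0.4665, 0.362, 0.1209]
orientation: [-180.0, -0.0, 121.4]
contact_force: [0.1, 0.5, -3.1]
opening: 0.35
gripper_force: 29.9
t: 28.7
position: [0.4712, 0.3551, 0.1217]
orientation: [179.9, -0.2, 121.3]
contact_force: [-5.3, 6.2, 4.2]
opening: 0.347
gripper_force: 30.0
```

Foot is pressed on the lip; now tilt down onto the back and release.

```bash

python3 -m pendant '[[0,[0.1,0,0.3],0],[0,[0.3,0,0.3],0],[0,[0.4,0,0.3],0],[0,[0.3,0,0.3],0],[0,[0,0,0],0]]' 10
python3 -m pendant '[[0.5,[0,0,0],0],[0.5,[0,0,0],0],[0.5,[0,0,0],0],[0.5,[0,0,-2],0],[0.5,[0,0,-4],0]]' 
python3 -m pendant '[[0.5,[0,0,-4],0],[0.5,[0,0,-4],0],[0.5,[-4,0,-1],0],[0.5,[-4.5,0,0],0],[0.5,[-4.5,0,0],0]]' 
python3 -m pendant '[[0.5,[-4.5,0,0],0.1],[0.5,[-4.5,0,0],0.14],[0.5,[0,0,0],0.14],[0.5,[0,0,0],0.14],[0.5,[0,0,0],0.14]]' 
python3 chk.py -35;python3 go.py 624 -188 262 73.4
```

```text
t: 29.2
position: [0.467, 0.3625, 0.1099]
orientation: [179.9, 0.1, 121.4]
contact_force: [-0.5, -2.7, 7.7]
opening: 0.35
gripper_force: 10.0
t: 29.7
position: [0.4645, 0.3618, 0.166]
orientation: [-179.6, -0.0, 121.3]
contact_force: [0.5, -0.1, 1.0]
opening: 0.504
gripper_force: 0.0
t: 30.2
position: [0.5343, 0.251, 0.2592]
orientation: [179.9, 0.0, 121.4]
contact_force: [1.8, 0.4, -0.2]
opening: 0.5
gripper_force: 0.0
t: 30.7
position: [0.5768, 0.1721, 0.2583]
orientation: [-180.0, 0.0, 83.1]
contact_force: [-0.1, 0.3, -0.5]
opening: 0.502
gripper_force: 0.0
top -35.0 [(-70, 0, None), (-50, 0, None), (-25, 0, None), (0, 0, None), (25, 0, None), (50, 0, None), (65, 0, None)] y-range None
side -35.0 [(-70, 35, np.float64(25.0)), (-50, 47, np.float64(43.0)), (-25, 91, np.float64(6.1)), (0, 49, np.float64(88.8)), (25, 51, np.float64(110.2)), (50, 66, np.float64(132.0)), (65, 92, np.float64(142.2))] y-range [-54.7 -23.7]
at [576.6 172.6 258.4] yaw 83.4 | shift [-35.28   8.83  -0.36] cm (rows>=7.4) turn 0.175 rad (rows>=1.2)
```

```bash

python3 -m pendant '[[0.5,[-4.5,0.6,-0.5],0],[0.5,[-4.5,0.6,-0.5],0],[0.5,[-4.5,0.6,-0.5],0],[0.5,[-4.5,0.6,-0.5],0],[0.5,[-4.5,0.6,-0.5],0]]' 
python3 -m pendant '[[0.5,[-4.5,0.6,-0.5],0],[0.5,[-4.5,0.6,-0.5],0],[0.5,[-4.5,0.6,0],0],[0.5,[-4.5,0.6,0],0],[0.5,[-4.5,0.6,0],0]]' 
python3 -m pendant '[[0.5,[-4,0,0],0.085],[0.5,[0,0,0],0.085],[0.5,[0,0,0],0],[0.5,[0,0,0],0],[0.5,[0,0,0],0]]' 
python3 look.py w3 wrist bar4_mid bar1_mid toroid_mid chassis knob_mid;python3 go.py 624 -188 262 73.4
```

```text
t: 31.3
position: [0.5808, -0.0556, 0.2839]
orientation: [180.0, -0.0, 83.8]
contact_force: [1.1, 0.3, -0.8]
opening: 0.496
gripper_force: 0.0
t: 31.8
position: [0.5853, -0.2827, 0.2936]
orientation: [180.0, -0.0, 83.8]
contact_force: [0.7, 0.9, 0.6]
opening: 0.501
gripper_force: 0.0
t: 32.3
position: [0.5813, -0.3196, 0.294]
orientation: [180.0, -0.0, 74.0]
contact_force: [0.3, 0.5, -0.2]
opening: 0.503
gripper_force: 0.0
bar4_mid 0.66 [298.  29.  41. 185.] 2186 rect [ 609.6 -239.3] [186.   31.6] 72.8 ztop 0.0368
bar1_mid 0.75 [175. 248. 166.  53.] 3047 rect [ 493.6 -382.4] [190.1  32.8] -23.0 ztop 0.037
toroid_mid 0.84 [141.  84. 100.  94.] 6484 rect [ 475.5 -209. ] [92.  91.5] -68.0 ztop 0.0554
chassis 0.69 [135.  12. 268. 359.] 4937 rect [ 644.6 -336.9] [366.9  25.8] 70.4 ztop 0.0506
at [ 581.1 -320.3  293.9] yaw 73.9 | shift [13.9   0.44  3.19] cm (rows>=2.9) turn 0.008 rad (rows>=0.1)
```

View pics/w3.png

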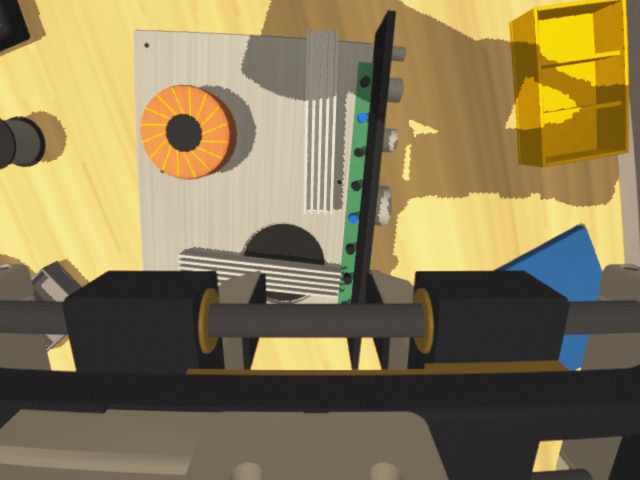

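```bash
python3 - <<'E'
from h import *
s=dict(np.load("w3.npz")); P=cloud(s)*1000; O=np.array([508.3,-287.2]); a=np.radians(-19.6)
d=P[...,:2]-O; x=d@[np.cos(a),np.sin(a)]; y=d@[-np.sin(a),np.cos(a)]; v=s["depth"]>0
for yc in (100,120,135,150):
    print(yc,[(xc,np.percentile(P[...,2][m],[50,97]).round(0).tolist()) for xc in range(60,140,5) for m in [v&(abs(y-yc)<12)&(abs(x-xc)<2.5)] if m.sum()>4])
r=cut_out("bar4_mid","wrist")
# well: dark pixels on deck
g=s["frame"].astype(int).sum(-1); m=v&(g<110)&(P[...,2]>4)&(P[...,2]<20)&(np.hypot(x-45,y+85)<60)
print(m.sum(), np.median(P[m],0), np.percentile(P[m],[1,99],axis=0))
E
```

```text
100 [(60, [15.0, 36.0]), (65, [26.0, 38.0]), (70, [35.0, 38.0]), (75, [22.0, 37.0]), (80, [23.0, 38.0]), (85, [35.0, 37.0]), (90, [22.0, 37.0]), (95, [35.0, 37.0]), (100, [14.0, 16.0]), (105, [14.0, 16.0]), (110, [14.0, 16.0]), (115, [15.0, 20.0]), (120, [20.0, 34.0]), (125, [20.0, 34.0]), (130, [20.0, 69.0]), (135, [71.0, 76.0])]
120 [(60, [15.0, 37.0]), (65, [23.0, 38.0]), (70, [35.0, 38.0]), (75, [22.0, 37.0]), (80, [22.0, 37.0]), (85, [35.0, 37.0]), (90, [22.0, 37.0]), (95, [15.0, 37.0]), (100, [14.0, 16.0]), (105, [14.0, 16.0]), (110, [14.0, 16.0]), (115, [14.0, 20.0]), (120, [20.0, 34.0]), (125, [20.0, 34.0]), (130, [19.0, 39.0]), (135, [67.0, 76.0])]
135 [(60, [15.0, 37.0]), (65, [22.0, 37.0]), (70, [36.0, 38.0]), (75, [22.0, 37.0]), (80, [22.0, 37.0]), (85, [36.0, 38.0]), (90, [23.0, 37.0]), (95, [15.0, 38.0]), (100, [14.0, 16.0]), (105, [14.0, 16.0]), (110, [14.0, 15.0]), (115, [15.0, 20.0]), (120, [20.0, 34.0]), (125, [20.0, 34.0]), (130, [19.0, 33.0]), (135, [63.0, 76.0])]
150 [(60, [35.0, 37.0]), (65, [22.0, 36.0]), (70, [35.0, 37.0]), (75, [26.0, 38.0]), (80, [21.0, 37.0]), (85, [36.0, 38.0]), (90, [33.0, 37.0]), (95, [15.0, 38.0]), (100, [14.0, 16.0]), (105, [14.0, 16.0]), (110, [14.0, 16.0]), (115, [15.0, 20.0]), (120, [15.0, 21.0]), (125, [15.0, 20.0]), (130, [17.0, 21.0]), (135, [61.0, 76.0])]
286 [ 525.75564418 -376.00424298    8.83270555] [[ 482.19469634 -395.47992012    7.0596269 ]
 [ 568.33758362 -357.9315574    10.62944148]]
```

```bash
python3 go.py 628.4 -171.7 94 72.8
python3 -m pendant '[[0.47,[4,0,0],0],[0.47,[4,0,0],0],[0.47,[4,0,0],0],[0.47,[3.5,0.5,0],0.018],[0.47,[0,0,0],0]]'
python3 -m pendant '[[0.47,[0,0,4],0],[0.47,[0,0,4],0],[0.47,[0,0,4],0],[0.47,[0,0,4],0],[0.47,[0,0,3],0]]'
python3 -m pendant '[[0.47,[0,0,0],0],[0.47,[0,0,0],0],[0.47,[0,0,0],0],[0.47,[0,0,0],0],[0.47,[0,0,0],0]]'
python3 go.py 628.4 -171.7 33 72.8
```

```text
at [ 581.1 -320.4  293.8] yaw 73.8 | shift [15.6   0.41 19.98] cm (rows>=5.2) turn 0.018 rad (rows>=0.1)
t: 33.15
position: [0.6304, -0.1687, 0.2939]
orientation: [180.0, -0.1, 73.1]
contact_force: [-0.8, -0.4, -0.3]
opening: 0.469
gripper_force: 0.0
t: 33.65
position: [0.6278, -0.1738, 0.101]
orientation: [-179.9, 0.0, 72.8]
contact_force: [0.1, -0.4, -0.7]
opening: 0.47
gripper_force: 0.0
t: 34.15
position: [0.6297, -0.1736, 0.1054]
orientation: [179.8, 0.0, 72.8]
contact_force: [0.3, 0.6, -0.2]
opening: 0.473
gripper_force: 0.0
at [ 629.7 -173.6  105.4] yaw 72.8 | shift [ 0.14 -0.18  7.24] cm (rows>=1.5) turn -0.001 rad (rows>=0.0)
```

```bash

python3 -m pendant '[[0.47,[0.1,-0.2,3],0],[0.47,[0,0,3],0],[0.47,[0,0,1.2],0],[0.47,[0,0,0],0],[0.47,[0,0,0],0]]' 8
python3 -m pendant '[[0,[0,0,0],0],[0,[0,0,0],0],[0,[0,0,0],0],[0,[0,0,0],0],[0,[0,0,-1],0]]'
python3 -m pendant '[[0,[0,0,-2],0],[0,[0,0,-2],0],[0,[0,0,-2],0],[0,[0,0,-2],0],[0,[0,0,-2],0]]'
python3 -m pendant '[[0,[0,0,-2],0],[0,[0,0,-2],0],[0,[0,0,-2],0],[0,[0,0,-2],0],[0,[0,0,-2],0]]'
python3 -m pendant '[[0,[0,0,-2],0],[0,[0,0,-2],0],[0,[0,0,-1],0],[0,[0,0,0],0],[0,[0,0,0],0]]'
python3 - <<'E'
from h import *
s=snapshot("side");np.savez("s4.npz",**s)
E
python3 ang.py s4
python3 -c "
from st import w
from go import plan
print(plan(*w(6,35),275,121.9))"
```

```text
t: 34.65
position: [0.6282, -0.172, 0.0329]
orientation: [179.9, 0.0, 72.8]
contact_force: [-0.2, 0.2, 0.9]
opening: 0.471
gripper_force: 0.0
t: 35.15
position: [0.6267, -0.1714, 0.0411]
orientation: [-179.9, -0.0, 72.8]
contact_force: [0.7, -0.5, -1.4]
opening: 0.35
gripper_force: 8.0
t: 35.65
position: [0.6268, -0.1716, 0.1425]
orientation: [-179.9, -0.0, 72.7]
contact_force: [0.9, -0.1, -2.9]
opening: 0.354
gripper_force: 8.0
t: 36.15
position: [0.6267, -0.1714, 0.2423]
orientation: [-179.9, -0.0, 72.7]
contact_force: [0.3, -0.3, -2.1]
opening: 0.346
gripper_force: 8.0
t: 36.65
position: [0.627, -0.1715, 0.2906]
orientation: [-179.9, -0.0, 72.8]
contact_force: [0.7, -0.3, -3.1]
opening: 0.35
gripper_force: 8.0
1258
-160 135 [-23.9  -5.8  -2.6]
-140 149 [-19.6  -2.7   0.7]
-120 147 [-15.9   0.    3.7]
-100 147 [-12.5   3.4   7.6]
-80 162 [-8.7  8.3 11.7]
-60 171 [-3.3 11.3 14.6]
-40 184 [-4.6 14.3 17.3]
-20 141 [-0.2 17.3 20.4]
at [ 626.9 -171.5  290.2] yaw 72.8 | shift [ 38.23 -33.12   1.52] cm (rows>=10.3) turn -0.858 rad (rows>=5.8)
```

```bash

python3 -m pendant '[[0,[0,0,0],-0.12],[0,[0,0,0],-0.14],[0,[0,0,0],-0.14],[0,[0,0,0],-0.14],[0,[0,0,0],-0.14]]' 
python3 -m pendant '[[0,[0,0,0],-0.12],[0,[0,0,0],-0.055],[0,[0,0,0],0],[0,[0,0,0],0],[0,[0,0,0],0]]' 
python3 -c "
from st import w
from go import plan
print(plan(*w(-38,35),290,121.9))"
```

```text
t: 37.2
position: [0.627, -0.1716, 0.2901]
orientation: [-179.9, -0.1, 112.0]
contact_force: [-0.5, -0.2, -2.6]
opening: 0.349
gripper_force: 8.0
t: 37.7
position: [0.6273, -0.1717, 0.2911]
orientation: [-180.0, -0.0, 121.7]
contact_force: [0.2, -0.6, -2.3]
opening: 0.347
gripper_force: 8.0
at [ 627.3 -171.7  291.1] yaw 121.7 | shift [45.72  7.04  0.11] cm (rows>=9.4) turn -0.004 rad (rows>=0.0)
```

```bash

python3 -m pendant '[[0,[2.7,0.4,0],0],[0,[3,0.5,0],0],[0,[3,0.5,0],0],[0,[3,0.5,0],0],[0,[3,0.5,0],0]]' 
python3 -m pendant '[[0,[4,0.6,0],0],[0,[4,0.6,0],0],[0,[4,0.6,0],0],[0,[4,0.6,0],0],[0,[3,0.5,0],0]]' 
python3 -m pendant '[[0,[4,0.6,0],0],[0,[4,0.6,0],0],[0,[3,0.5,0],0],[0,[1,0,0],0],[0,[0,0,0],0]]' 
python3 -m pendant '[[0,[0,0,2],0],[0,[0,0,2],0],[0,[0,0,2],0],[0,[0,0,1],0],[0,[0,0,0],0]]' 
python3 - <<'E'
from h import *
from st import *
s=snapshot("side");np.savez("s2.npz",**s)
p=get_state()["position"]*1000; d=p[:2]-O; print(d@ex,d@ey,p[2])
E
python3 ang.py s2
```

```text
t: 38.2
position: [0.5698, -0.033, 0.2917]
orientation: [180.0, -0.0, 121.7]
contact_force: [0.8, -0.5, -2.9]
opening: 0.35
gripper_force: 8.0
t: 38.7
position: [0.4939, 0.1447, 0.292]
orientation: [180.0, -0.0, 121.7]
contact_force: [1.4, -0.6, -2.5]
opening: 0.348
gripper_force: 8.0
t: 39.2
position: [0.4459, 0.2545, 0.2918]
orientation: [180.0, 0.0, 121.9]
contact_force: [0.6, -0.8, -2.6]
opening: 0.349
gripper_force: 8.0
t: 39.7
position: [0.4465, 0.2525, 0.2205]
orientation: [-179.8, -0.0, 121.7]
contact_force: [-0.0, -0.5, -2.7]
opening: 0.351
gripper_force: 8.0
-39.223143884653105 35.95161210652561 221.70352666200446
3409
-160 404 [-11.9   5.6 124. ]
-140 437 [-10.4   7.4 123.9]
-120 447 [ -7.5   9.6 124. ]
-100 488 [ -4.  121.3 123.8]
-80 492 [ -2.1  15.5 123.8]
-60 505 [ -0.7  16.8 124. ]
-40 291 [-0.4 17.4 19.5]
-20 223 [ 2.4 19.5 21.1]
```

```bash

python3 -m pendant '[[0,[-0.5,0,1.5],0],[0,[-0.5,0,1.5],0],[0,[0,0,1.3],0],[0,[0,0,0.6],0],[0,[0,0,0],0]]' 
python3 -m pendant '[[0,[0,0,0.3],0],[0,[-0.3,0,0],0],[0,[-0.3,0,0],0],[0,[-0.2,0,0],0],[0,[0,0,0],0]]' 
python3 - <<'E'
from h import *
from st import *
s=get_state()
p=s["position"]*1000; d=p[:2]-O; print(d@ex,d@ey,p[2],s["contact_force"][:2]@ex,s["contact_force"][2])
E
```

```text
t: 40.25
position: [0.453, 0.2453, 0.1742]
orientation: [179.8, 0.0, 121.7]
contact_force: [0.2, 0.1, -1.2]
opening: 0.349
gripper_force: 8.0
t: 40.75
position: [0.4572, 0.2385, 0.1717]
orientation: [179.8, 0.0, 121.7]
contact_force: [-1.8, 0.0, 6.1]
opening: 0.347
gripper_force: 8.0
-56.831369255290234 34.81458035910612 171.68615171949475 0.9726554804333892 6.108462245757109
```

```bash

python3 -m pendant '[[0,[0.9,0,0],0],[0,[0.9,0,0.1],0],[0,[0.9,0,0.2],0],[0,[0.9,0,0.2],0],[0,[0.9,0,0.3],0]]' 
python3 -m pendant '[[0,[0.9,0,0.3],0],[0,[0.9,0,0.4],0],[0,[0.9,0,0.4],0],[0,[0.6,0,0.4],0],[0,[0.6,0,0.4],0]]' 
python3 -m pendant '[[0,[0.5,0,0.4],0],[0,[0,0,0.2],0],[0,[0,0,0],0],[0,[0,0,0],0],[0,[0,0,0],0]]' 30
python3 - <<'E'
from h import *
from st import *
s=snapshot("side");np.savez("s2.npz",**s)
s=get_state()
p=s["position"]*1000; d=p[:2]-O; print(d@ex,d@ey,p[2],s["contact_force"][:2]@ex,s["contact_force"][2])
E
python3 ang.py s2
```

```text
t: 41.25
position: [0.4327, 0.278, 0.1633]
orientation: [179.8, -0.0, 121.8]
contact_force: [-1.1, 1.0, 7.2]
opening: 0.344
gripper_force: 8.0
t: 41.75
position: [0.4119, 0.3116, 0.1438]
orientation: [179.8, -0.1, 121.8]
contact_force: [-2.0, 3.3, 6.8]
opening: 0.348
gripper_force: 8.0
t: 42.25
position: [0.4094, 0.3168, 0.1391]
orientation: [179.7, -0.2, 121.7]
contact_force: [-5.6, 7.1, 13.9]
opening: 0.344
gripper_force: 30.0
34.9016850848546 34.095447442125476 139.06400942882755 9.400890463698337 14.195442255940948
1199
-100 53 [-75.   48.8  49.7]
-80 286 [-63.3  48.5  49.9]
-60 330 [-47.1  48.6  49.9]
-40 316 [-29.9  48.7  49.9]
-20 214 [-1.8 49.1 50.1]
```

```bash

python3 -m pendant '[[0,[0,0,-0.5],0],[0,[-0.3,0,0],0],[0,[-0.3,0,0],0],[0,[-0.2,0,0],0],[0,[0,0,0],0]]' 
python3 -m pendant '[[0,[0.4,0,0.5],0],[0,[0.4,0,0.4],0],[0,[0.4,0,0.4],0],[0,[0.4,0,0.3],0],[0,[0.3,0,0.3],0]]' 10
python3 -m pendant '[[0,[0.1,0,0.1],0],[0,[0,0,0],0],[0.5,[0,0,0],0],[0.5,[0,0,0],0],[0.5,[0,0,0],0]]' 
python3 - <<'E'
from h import *
from st import *
s=get_state()
p=s["position"]*1000; d=p[:2]-O; print(d@ex,d@ey,p[2],s["contact_force"][:2]@ex,s["contact_force"][2])
E
python3 -m pendant '[[0.5,[0,0,-2],0],[0.5,[0,0,-4],0],[0.5,[0,0,-4],0],[0.5,[0,0,-4],0],[0.5,[-2,0,-2],0]]' 
python3 -m pendant '[[0.5,[-4,0,0],0],[0.5,[-4.5,0,0],0],[0.5,[-4.5,0,0],0],[0.5,[-4.5,0,0],0],[0.5,[-4,0,0],0]]' 
python3 chk.py 35 -35 -105; python3 go.py 437 -358 262 157
```

```text
t: 42.8
position: [0.4135, 0.3067, 0.1412]
orientation: [-179.9, 0.0, 121.7]
contact_force: [-0.5, 0.3, -2.4]
opening: 0.345
gripper_force: 30.0
t: 43.3
position: [0.4039, 0.3229, 0.1233]
orientation: [180.0, 0.2, 121.8]
contact_force: [-0.0, -6.6, 11.2]
opening: 0.348
gripper_force: 10.0
t: 43.8
position: [0.4027, 0.3243, 0.1213]
orientation: [-180.0, 0.0, 121.8]
contact_force: [-0.9, 0.2, -0.8]
opening: 0.493
gripper_force: 0.0
44.8232933953399 35.85035370423549 121.32500116156211 0.611242791921037 -0.839603405440521
t: 44.3
position: [0.4135, 0.3089, 0.2852]
orientation: [179.7, -0.0, 121.9]
contact_force: [0.7, 0.0, 0.6]
opening: 0.499
gripper_force: 0.0
t: 44.8
position: [0.5273, 0.1226, 0.2815]
orientation: [-180.0, 0.0, 121.7]
contact_force: [0.5, -0.0, 0.1]
opening: 0.503
gripper_force: 0.0
top 35.0 [(-70, 31, np.float64(23.9)), (-50, 63, np.float64(37.9)), (-25, 65, np.float64(59.2)), (0, 83, np.float64(80.2)), (25, 94, np.float64(105.0)), (50, 107, np.float64(125.8)), (65, 50, np.float64(6.6))] y-range [20.3 51.7]
top -35.0 [(-70, 70, np.float64(24.4)), (-50, 90, np.float64
[... 501 characters left out ...]
loat64(88.1)), (25, 34, np.float64(114.4)), (50, 40, np.float64(138.1)), (65, 113, np.float64(145.5))] y-range [19.6 50.8]
side -35.0 [(-70, 35, np.float64(26.9)), (-50, 49, np.float64(42.3)), (-25, 89, np.float64(5.5)), (0, 47, np.float64(89.0)), (25, 56, np.float64(110.4)), (50, 62, np.float64(131.2)), (65, 88, np.float64(142.5))] y-range [-54.6 -23.6]
side -105.0 [(-70, 32, np.float64(25.2)), (-50, 47, np.float64(41.8)), (-25, 95, np.float64(5.8)), (0, 41, np.float64(87.1)), (25, 46, np.float64(108.6)), (50, 57, np.float64(130.8)), (65, 68, np.float64(143.0))] y-range [-120.   -88.8]
at [528.5 120.5 280.9] yaw 121.5 | shift [-36.04 -32.78   1.89] cm (rows>=9.9) turn -0.620 rad (rows>=4.2)
```

```bash
python3 -c "
from st import w
from go import plan
print(plan(*w(45,35.5),281,121.9))"
python3 -m pendant '[[0.5,[4,0,0],0],[0.5,[4.5,0,0],0],[0.5,[4.5,0,0],0],[0.5,[4.5,0,0],0],[0.5,[4,0,0],0]]' 
python3 -m pendant '[[0.5,[1.9,0,2],0],[0.5,[0,0,4],0],[0.5,[0,0,4],0],[0.5,[0,0,4],0],[0.5,[0,0,2.2],0]]' 
python3 -m pendant '[[0.5,[0,0,0],0],[0,[0,0,0],0],[0,[0,0,0],0],[0,[0,0,0],0],[0,[0,0,-0.3],0]]' 30
python3 -m pendant '[[0,[-0.4,0,0],0],[0,[-0.4,0,0],0],[0,[-0.4,0,0],0],[0,[0,0,0],0],[0,[0,0,0],0]]'
```

```text
at [528.5 120.5 280.9] yaw 121.5 | shift [ 2.398e+01 -6.000e-02 -1.000e-02] cm (rows>=4.9) turn -0.008 rad (rows>=0.1)
t: 45.4
position: [0.4114, 0.3093, 0.2816]
orientation: [-180.0, -0.0, 121.8]
contact_force: [0.3, 0.3, 0.4]
opening: 0.499
gripper_force: 0.0
t: 45.9
position: [0.4012, 0.3232, 0.1166]
orientation: [-179.7, -0.0, 121.8]
contact_force: [0.1, -0.4, 1.1]
opening: 0.502
gripper_force: 0.0
t: 46.4
position: [0.4035, 0.3236, 0.1234]
orientation: [179.9, -0.0, 121.7]
contact_force: [-0.4, -0.1, -2.3]
opening: 0.346
gripper_force: 30.0
t: 46.9
position: [0.4085, 0.3163, 0.1249]
orientation: [179.8, -0.4, 121.6]
contact_force: [-11.3, 14.0, 13.5]
opening: 0.343
gripper_force: 30.0
```

```bash

python3 -m pendant '[[0,[0.2,0,0.3],0],[0,[0.3,0,0.3],0],[0,[0.4,0,0.3],0],[0,[0.3,0,0.3],0],[0,[0,0,0.1],0]]' 10
python3 -m pendant '[[0.5,[0,0,0],0],[0.5,[0,0,0],0],[0.5,[0,0,0],0],[0.5,[0,0,-2],0],[0.5,[0,0,-4],0]]' 
python3 -m pendant '[[0.5,[0,0,-4],0],[0.5,[0,0,-4],0],[0.5,[-4,0,-2],0],[0.5,[-4.5,0,0],0],[0.5,[-4.5,0,0],0]]' 
python3 -m pendant '[[0.5,[-4.5,0,0],0],[0.5,[-4.5,0,0],0],[0.5,[0,-3,0],0],[0.5,[0,-4,0],0],[0.5,[0,-4,0],0]]' 
python3 chk.py 35; python3 go.py 437 -358 262 157
```

```text
t: 47.4
position: [0.4042, 0.3234, 0.1114]
orientation: [179.9, 0.0, 121.7]
contact_force: [-2.5, -2.2, 13.0]
opening: 0.347
gripper_force: 10.0
t: 47.9
position: [0.4019, 0.3224, 0.1677]
orientation: [-179.6, -0.0, 121.7]
contact_force: [1.7, 1.0, -0.7]
opening: 0.499
gripper_force: 0.0
t: 48.4
position: [0.4725, 0.2119, 0.2706]
orientation: [179.9, 0.0, 121.8]
contact_force: [0.1, 0.5, -0.6]
opening: 0.501
gripper_force: 0.0
t: 48.9
position: [0.4245, 0.0775, 0.269]
orientation: [-179.9, -0.0, 121.7]
contact_force: [-0.5, -1.1, 0.5]
opening: 0.503
gripper_force: 0.0
top 35.0 [(-70, 0, None), (-50, 0, None), (-25, 0, None), (0, 0, None), (25, 0, None), (50, 4, np.float64(135.9)), (65, 70, np.float64(134.8))] y-range None
side 35.0 [(-70, 28, np.float64(26.9)), (-50, 65, np.float64(6.1)), (-25, 60, np.float64(33.9)), (0, 38, np.float64(87.8)), (25, 41, np.float64(111.3)), (50, 50, np.float64(132.4)), (65, 74, np.float64(142.5))] y-range [19.1 50.6]
at [422.   76.9 269.4] yaw 121.6 | shift [-37.82 -21.53   0.74] cm (rows>=8.9) turn -0.617 rad (rows>=4.1)
```

```bash

python3 -m pendant '[[0.6,[-4,-2.3,0],0],[0.6,[-4,-2.3,0],0],[0.6,[-4,-2.3,0],0],[0.6,[-4,-2.3,0],0],[0.6,[-4,-2.3,0],0]]'
python3 -m pendant '[[0.6,[-4,-2.3,0],0],[0.6,[-4,-2.3,0],0],[0.6,[-4,-2.3,0],0],[0.6,[-4,-2.3,0],0],[0.6,[-1.8,-0.8,0],0]]'
python3 -m pendant '[[0.6,[0,0,3],-0.13],[0.6,[0,0,3],-0.13],[0.6,[0,0,3],-0.13],[0.6,[0,0,3],-0.13],[0.6,[0,0,0],-0.1]]'
python3 go.py 438.4 -359 27 157
```

```text
t: 49.5
position: [0.4334, -0.154, 0.2698]
orientation: [180.0, 0.0, 121.7]
contact_force: [0.9, 1.1, 1.0]
opening: 0.602
gripper_force: 0.0
t: 50.0
position: [0.4414, -0.3602, 0.2689]
orientation: [-180.0, 0.0, 121.6]
contact_force: [0.6, -0.6, -0.1]
opening: 0.603
gripper_force: 0.0
t: 50.5
position: [0.4404, -0.3545, 0.145]
orientation: [179.8, -0.4, 157.5]
contact_force: [-0.7, 0.1, 0.2]
opening: 0.6
gripper_force: 0.0
at [ 440.4 -354.5  145. ] yaw 157.5 | shift [ 1.00e-02 -4.90e-01  1.18e+01] cm (rows>=2.4) turn 0.010 rad (rows>=0.1)
```

```bash

python3 -m pendant '[[0.6,[0,-0.2,4],0.01],[0.6,[0,0,4],0],[0.6,[0,0,3],0],[0.6,[0,0,0.5],0],[0.6,[0,0,0],0]]' 8
python3 go.py 438.4 -359 27 157
```

```text
t: 51.0
position: [0.441, -0.3578, 0.0341]
orientation: [180.0, -0.1, 156.7]
contact_force: [-0.3, -0.3, -0.0]
opening: 0.599
gripper_force: 0.0
at [ 441.  -357.8   34.1] yaw 156.7 | shift [ 0.19 -0.21  0.71] cm (rows>=0.2) turn -0.005 rad (rows>=0.0)
```

```bash

python3 -m pendant '[[0.6,[0.2,-0.2,0.6],0],[0.6,[0,0,0],0],[0,[0,0,0],0],[0,[0,0,0],0],[0,[0,0,0],0]]' 8
python3 -m pendant '[[0,[0,0,0],0],[0,[0,0,-1],0],[0,[0,0,-2],0],[0,[0,0,-2],0],[0,[0,0,-2],0]]' 
python3 -m pendant '[[0,[0,0,-2],0],[0,[0,0,-2],0],[0,[0,0,-2],0],[0,[0,0,-2],0],[0,[0,0,-2],0]]' 
python3 -m pendant '[[0,[0,0,-2],0],[0,[0,0,-2],0],[0,[0,0,-2],0],[0,[0,0,-2],0],[0,[0,0,-2],0]]' 
python3 -m pendant '[[0,[0,0,-1],0.12],[0,[0,0,0],0.14],[0,[0,0,0],0.14],[0,[0,0,0],0.14],[0,[0,0,0],0.07]]' 
python3 -c "
from st import w
from go import plan
from h import *
print(plan(*w(6,105),290,121.9))
s=snapshot('side');np.savez('s2.npz',**s);save(s,'s5')"
python3 ang.py s2
```

```text
t: 51.5
position: [0.4384, -0.3592, 0.0293]
orientation: [-180.0, 0.1, 156.7]
contact_force: [0.6, 0.0, -0.3]
opening: 0.389
gripper_force: 0.0
t: 52.0
position: [0.438, -0.3587, 0.0996]
orientation: [180.0, -0.0, 156.7]
contact_force: [1.1, 0.4, -3.1]
opening: 0.347
gripper_force: 8.0
t: 52.5
position: [0.4378, -0.3584, 0.1995]
orientation: [180.0, -0.1, 156.7]
contact_force: [-0.2, -0.2, -3.0]
opening: 0.351
gripper_force: 8.0
t: 53.0
position: [0.4378, -0.3584, 0.2995]
orientation: [180.0, -0.1, 156.7]
contact_force: [-0.1, -1.0, -3.1]
opening: 0.347
gripper_force: 8.0
t: 53.5
position: [0.4378, -0.3584, 0.3086]
orientation: [-180.0, -0.1, 121.5]
contact_force: [0.7, -0.5, -2.9]
opening: 0.346
gripper_force: 8.0
at [ 437.8 -358.4  308.6] yaw 121.5 | shift [56.14 25.76  1.86] cm (rows>=12.6) turn -0.008 rad (rows>=0.1)
924
-160 31 [-43.6 -36.9 -34.7]
-140 121 [-52.8 -33.3 -28.5]
-120 119 [-44.6 -25.8 -20. ]
-100 125 [-36.1 -18.3 -12.1]
-80 129 [-29.5 -10.6  -5.6]
-60 141 [-21.7  -3.7   1.1]
-40 144 [-13.7   4.1   9.6]
-20 114 [-6.3 11.2 15. ]
```

View pics/s5.png

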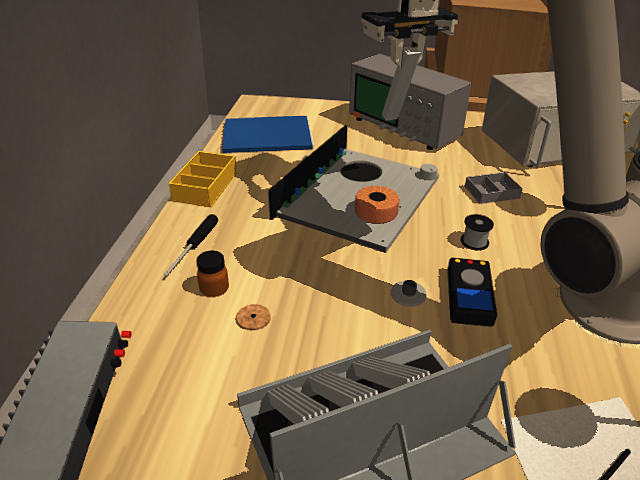

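```bash

python3 -m pendant '[[0,[1.5,0.7,0],0],[0,[3,1.4,0],0],[0,[4,1.9,0],0],[0,[4,1.9,0],0],[0,[4,1.9,0],0]]' 
python3 -m pendant '[[0,[4,1.9,0],0],[0,[4,1.9,0],0],[0,[4,1.9,0],0],[0,[4,1.9,0],0],[0,[4,1.9,0],0]]' 
python3 -m pendant '[[0,[4,1.9,0],0],[0,[4,1.9,0],0],[0,[4,1.9,0],0],[0,[3.5,1.5,0],0],[0,[2,0.7,0],0]]' 
python3 -c "
from st import w
from go import plan
print(plan(*w(-8,105),160,121.9))"
```

```text
t: 54.05
position: [0.4168, -0.1758, 0.3087]
orientation: [-180.0, -0.1, 121.8]
contact_force: [0.8, 0.1, -3.0]
opening: 0.343
gripper_force: 8.0
t: 54.55
position: [0.3922, 0.0442, 0.309]
orientation: [180.0, -0.0, 121.8]
contact_force: [1.2, -0.2, -4.0]
opening: 0.349
gripper_force: 8.0
t: 55.05
position: [0.3672, 0.2354, 0.3089]
orientation: [180.0, -0.1, 122.0]
contact_force: [-0.0, -0.2, -2.6]
opening: 0.351
gripper_force: 8.0
at [367.2 235.4 308.9] yaw 122.0 | shift [ 0.4   0.8  14.89] cm (rows>=3.0) turn 0.001 rad (rows>=0.0)
```

```bash

python3 -m pendant '[[0,[0.5,0.6,2],0],[0,[0,0,3],0],[0,[0,0,3.5],0],[0,[0,0,3.5],0],[0,[0,0,2.4],0]]' 
python3 -m pendant '[[0,[0,0,0.3],0],[0,[0,0,0.3],0],[0,[0,0,0.3],0],[0,[0,0,0.2],0],[0,[0,0,0],0]]' 
cat > sp.py <<'E'
from h import *
from st import *
s=get_state()
p=s["position"]*1000; d=p[:2]-O; print("stand",d@ex,d@ey,p[2],"F",s["contact_force"][:2]@ex,s["contact_force"][2])
E
python3 sp.py
```

```text
t: 55.55
position: [0.3696, 0.2398, 0.1629]
orientation: [-179.8, -0.0, 121.8]
contact_force: [-2.2, 1.0, 9.3]
opening: 0.349
gripper_force: 8.0
t: 56.05
position: [0.3718, 0.2408, 0.1562]
orientation: [179.8, 0.0, 121.8]
contact_force: [-2.0, 0.0, 6.7]
opening: 0.354
gripper_force: 8.0
stand -9.747804277372042 106.16401294473829 156.20824059141177 F 1.111312499325126 6.674945894889765
```

```bash

python3 -m pendant '[[0,[0.6,0,0.1],0],[0,[0.7,0,0.3],0],[0,[0.7,0,0.4],0],[0,[0.7,0,0.5],0],[0,[0.6,0,0.5],0]]' 
python3 -m pendant '[[0,[0.6,0,0.6],0],[0,[0.6,0,0.5],0],[0,[0,0,0.1],0],[0,[0,0,0],0],[0,[0,0,0],0]]' 
python3 sp.py
python3 -m pendant '[[0,[0,0,0],0],[0,[0,0,-0.4],0],[0,[-0.4,0,0],0],[0,[-0.4,0,0],0],[0,[0,0,0],0]]' 30
python3 sp.py
```

```text
t: 56.55
position: [0.3545, 0.27, 0.1385]
orientation: [179.7, -0.1, 121.8]
contact_force: [-3.6, 3.1, 9.7]
opening: 0.352
gripper_force: 8.0
t: 57.05
position: [0.3487, 0.2798, 0.1264]
orientation: [179.7, -0.0, 121.8]
contact_force: [-1.4, 1.6, 6.8]
opening: 0.356
gripper_force: 8.0
stand 35.53329734861324 105.20587486595574 126.36534436539138 F 2.124356694754631 6.823339920245013
t: 57.55
position: [0.3515, 0.2711, 0.1275]
orientation: [-180.0, 0.0, 121.7]
contact_force: [-0.9, -0.3, -4.3]
opening: 0.345
gripper_force: 29.9
stand 26.61222070613598 107.39890508518339 127.46299991887328 F 0.2014847031917325 -4.291251019608074
```

```bash

python3 -m pendant '[[0,[-0.3,0,0],0],[0,[-0.3,0,0],0],[0,[-0.2,0,0],0],[0,[0,0,0],0],[0,[0,0,0],0]]'
python3 sp.py
```

```text
t: 58.05
position: [0.3556, 0.2649, 0.1277]
orientation: [180.0, -0.0, 121.7]
contact_force: [-0.9, -0.7, -4.0]
opening: 0.342
gripper_force: 29.9
stand 19.190818300969244 107.1565601832809 127.69746086785466 F -0.12844932252735888 -4.034199743901069
```

```bash

python3 -m pendant '[[0,[-0.3,0,0],0],[0,[-0.3,0,0],0],[0,[-0.2,0,0],0],[0,[0,0,0],0],[0,[0,0,0],0]]'
python3 sp.py
python3 - <<'E'
from h import *
s=snapshot("side");np.savez("s6.npz",**s);cv2.imwrite("pics/s6.png",cv2.resize(s["frame"][300:480,230:560,::-1],None,fx=2.4,fy=2.4))
E
```

```text
t: 58.55
position: [0.3599, 0.2581, 0.1277]
orientation: [180.0, -0.0, 121.7]
contact_force: [0.3, 1.3, -3.4]
opening: 0.345
gripper_force: 29.9
stand 11.153153585482963 107.16263959469455 127.71503684321475 F 0.8925465772278878 -3.401916441521488
```

View pics/s6.png

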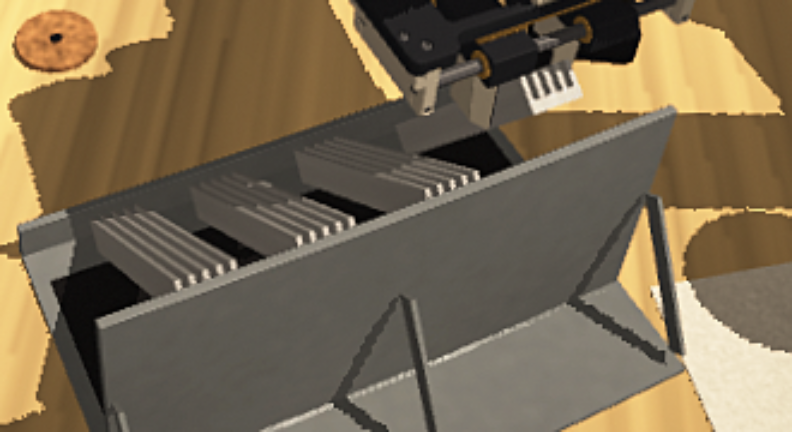

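```bash
python3 - <<'E'
from h import *
from st import *
ims=[]
for cam in ("top","side"):
    s=snapshot(cam); P=cloud(s)*1000; d=P[...,:2]-O; a=d@ex; b=d@ey; v=s["depth"]>0
    m=v&(abs(b-106)<13)&(a>-140)&(a<70)&(P[...,2]>8)&(P[...,2]<160)
    for x in range(-140,70,10):
        k=m&(abs(a-x)<5)
        if k.sum()>3: print(cam,x,k.sum(),np.percentile(P[...,2][k],[10,50,90]).round(0))
    if cam=="top": cv2.imwrite("pics/t6.png",cv2.resize(s["frame"][180:400,40:300,::-1],None,fx=2.5,fy=2.5))
E
```

```text
top -80 60 [13. 28. 31.]
top -70 33 [17. 22. 28.]
top -60 67 [13. 29. 39.]
top -50 93 [21. 39. 54.]
top -40 95 [35. 56. 69.]
top -30 93 [50. 68. 83.]
top -20 107 [64. 81. 97.]
top -10 104 [ 78.  98. 110.]
top 0 84 [ 92. 106. 122.]
top 10 26 [105. 128. 135.]
side -80 98 [12. 22. 30.]
side -70 10 [17. 19. 23.]
side -60 39 [11. 24. 34.]
side -50 53 [17. 32. 47.]
side -40 38 [32. 48. 60.]
side -30 14 [50. 69. 77.]
side 40 7 [146. 158. 159.]
```

View pics/t6.png

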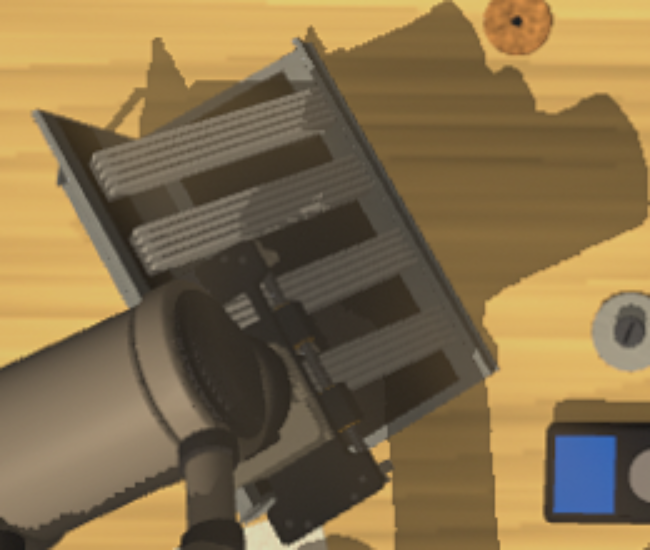

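```bash

python3 -m pendant '[[0,[-0.3,0,0],0],[0,[-0.3,0,0],0],[0,[-0.3,0,0],0],[0,[-0.3,0,0],0],[0,[0,0,0],0]]'
python3 sp.py
```

```text
t: 59.2
position: [0.3654, 0.249, 0.1288]
orientation: [180.0, -0.2, 121.6]
contact_force: [-7.7, 7.2, 9.4]
opening: 0.345
gripper_force: 30.0
stand 0.540179396134374 107.24987588673974 128.82372849007174 F 10.222650661007957 9.362713452309492
```

```bash

python3 -m pendant '[[0,[0.4,0,0.2],0],[0,[0.5,0,0.4],0],[0,[0.5,0,0.4],0],[0,[0.5,0,0.5],0],[0,[0.4,0,0.5],0]]' 10
python3 sp.py
python3 -m pendant '[[0,[0.2,0,0.2],0],[0,[0,0,0],0],[0.5,[0,0,0],0],[0.5,[0,0,0],0],[0.5,[0,0,0],0]]' 
python3 -m pendant '[[0.5,[0,0,-2],0],[0.5,[0,0,-4],0],[0.5,[0,0,-4],0],[0.5,[0,0,-4],0],[0.5,[-2,0,-2],0]]' 
python3 -m pendant '[[0.5,[-4,0,0],0],[0.5,[-4.5,0,0],0],[0.5,[-4.5,0,0],0],[0.5,[-4.5,0,0],0],[0.5,[-4,0,0],0]]' 
python3 chk.py 105 
```

```text
t: 59.7
position: [0.3541, 0.2686, 0.1086]
orientation: [179.9, -0.1, 121.7]
contact_force: [-4.1, 5.2, 6.6]
opening: 0.35
gripper_force: 10.0
stand 23.091940848700172 106.50436625275682 108.58756222705226 F 6.558145847131136 6.5640387686184685
t: 60.2
position: [0.3534, 0.2691, 0.1059]
orientation: [180.0, 0.0, 121.7]
contact_force: [-0.1, 0.1, -0.3]
opening: 0.496
gripper_force: 0.0
t: 60.7
position: [0.364, 0.2533, 0.2693]
orientation: [179.7, 0.0, 121.9]
contact_force: [1.1, -0.2, -0.7]
opening: 0.501
gripper_force: 0.0
t: 61.2
position: [0.4775, 0.0671, 0.2658]
orientation: [180.0, 0.0, 121.7]
contact_force: [1.0, 0.1, 0.8]
opening: 0.502
gripper_force: 0.0
top 105.0 [(-70, 66, np.float64(19.2)), (-50, 73, np.float64(36.9)), (-25, 83, np.float64(54.8)), (0, 86, np.float64(80.2)), (25, 29, np.float64(90.9)), (50, 6, np.float64(5.7)), (65, 9, np.float64(3.8))] y-range [ 91.6 122.4]
side 105.0 [(-70, 36, np.float64(25.7)), (-50, 48, np.float64(42.2)), (-25, 33, np.float64(66.7)), (0, 33, np.float64(87.5)), (25, 39, np.float64(111.3)), (50, 47, np.float64(132.6)), (65, 72, np.float64(142.0))] y-range [ 90.4 121.9]
```

```bash
python3 go.py 530 -430 300 105
python3 -m pendant '[[0.65,[-4.2,-2.2,-0.5],0],[0.65,[-4.2,-2.2,-0.5],0],[0.65,[-4.2,-2.2,-0.5],0],[0.65,[-4.2,-2.2,-0.5],0],[0.65,[-4.2,-2.2,-0.5],0]]' 
python3 -m pendant '[[0.65,[-4.2,-2.2,-0.5],0],[0.65,[-4.2,-2.2,-0.5],0],[0.65,[-4.2,-2.2,0],0],[0.65,[-4.2,-2.2,0],0],[0.65,[-4.2,-2.2,0],0]]' 
python3 go.py 530 -430 300 105
```

```text
at [478.7  65.3 265.4] yaw 121.4 | shift [-44.93 -21.46  -3.46] cm (rows>=10.2) turn 0.287 rad (rows>=1.9)
t: 61.8
position: [0.4933, -0.1682, 0.291]
orientation: [180.0, -0.0, 121.8]
contact_force: [-0.1, -0.7, 0.1]
opening: 0.65
gripper_force: 0.0
t: 62.3
position: [0.5106, -0.4047, 0.3007]
orientation: [180.0, -0.0, 121.8]
contact_force: [0.8, -0.3, -0.1]
opening: 0.648
gripper_force: 0.0
at [ 510.6 -404.7  300.7] yaw 121.8 | shift [-3.18  0.32  0.07] cm (rows>=0.7) turn 0.292 rad (rows>=2.0)
```

```bash

python3 -m pendant '[[0.65,[-3,0.4,0],0],[0.65,[0,0,0],0.13],[0.65,[0,0,0],0.13],[0.65,[0,0,0],0.03],[0.65,[0,0,0],0]]' 
python3 look.py w4 wrist toroid_mid
python3 - <<'E'
from h import *
s=dict(np.load("w4.npz")); P=cloud(s)*1000; v=s["depth"]>0
# well floor: z ~8 inside deck
m=v&(P[...,2]<11.5)&(P[...,2]>4)&(np.hypot(P[...,0]-522,P[...,1]+382)<75)
q=P[m]; print(len(q))
c,r=cv2.minEnclosingCircle(np.ascontiguousarray(q[:,:2],dtype=np.float32)); print(c,r,np.median(q,0))
k=np.uint8(m)*255; cs,_=cv2.findContours(k,cv2.RETR_EXTERNAL,cv2.CHAIN_APPROX_NONE); c=max(cs,key=len)[:,0]; print(c.min(0),c.max(0))
b=P[c[:,1],c[:,0]][:,:2]
A=np.c_[2*b,np.ones(len(b))]; x=np.linalg.lstsq(A,(b**2).sum(1),rcond=None)[0]; print("fit",x[:2],np.sqrt(x[2]+x[0]**2+x[1]**2))
r=[r for r in cut_out("toroid_mid","wrist")][0]; u=P[r["mask"]&v]; u=u[abs(u[:,2]-54)<4]; print("tor",cv2.minEnclosingCircle(np.ascontiguousarray(u[:,:2],dtype=np.float32)),np.median(u,0))
E
```

```text
t: 62.8
position: [0.53, -0.4263, 0.3004]
orientation: [-180.0, -0.1, 105.1]
contact_force: [0.5, 0.1, -0.5]
opening: 0.65
gripper_force: 0.0
toroid_mid 0.82 [277.   1.  87.  37.] 1905 rect [ 483.1 -241.4] [84.2 25.9] 15.9 ztop 0.0551
6376
(525.8506469726562, -374.8136291503906) 62.240203857421875 [ 521.92336538 -382.69605374    8.66164279]
[274 117] [363 207]
fit [ 522.15414774 -384.0033822 ] 52.028714708109554
tor ((478.6190490722656, -229.5919189453125), 42.017642974853516) [ 482.09126105 -240.53667025   54.05311136]
```

View pics/w4.png

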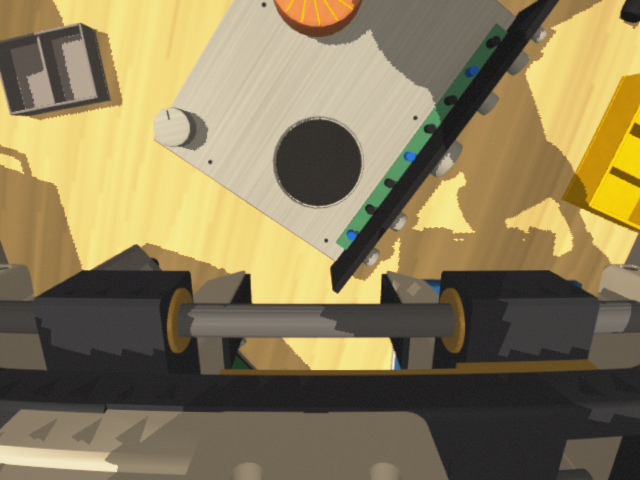

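```bash
python3 go.py 456 -136.5 100 105
python3 -m pendant '[[0.65,[4.5,0,0],0],[0.65,[4.5,0,0],0],[0.65,[4.5,0,0],0],[0.65,[4.5,0,0],0],[0.65,[4.5,0,0],0]]' 
python3 -m pendant '[[0.65,[4.5,0.4,0],0],[0.65,[3,0.4,3],0],[0.65,[0,0,4.5],0],[0.65,[0,0,4.5],0],[0.65,[0,0,4.5],0]]' 
python3 -m pendant '[[0.65,[0,0,0],0],[0.65,[0,0,0],0],[0.65,[0,0,0],0],[0.65,[0,0,0],0],[0.65,[0,0,0],0]]' 
python3 look.py t7 top toroid_mid clamp_mid disc_mid;  python3 go.py 456 -136.5 30 105
```

```text
at [ 529.9 -426.5  300.7] yaw 105.2 | shift [29.92  0.48 20.07] cm (rows>=7.4) turn 0.004 rad (rows>=0.0)
t: 63.45
position: [0.4702, -0.2079, 0.3008]
orientation: [180.0, 0.0, 105.2]
contact_force: [0.8, 0.8, 0.3]
opening: 0.648
gripper_force: 0.0
t: 63.95
position: [0.4592, -0.1347, 0.135]
orientation: [179.9, 0.1, 105.2]
contact_force: [0.5, -0.7, 0.2]
opening: 0.648
gripper_force: 0.0
t: 64.45
position: [0.46, -0.1357, 0.1373]
orientation: [179.9, 0.1, 105.1]
contact_force: [0.8, -1.0, 0.4]
opening: 0.652
gripper_force: 0.0
clamp_mid 0.73 [276. 297.  28.  32.] 122 rect [397.1  35.3] [24.5 23.5] -44.5 ztop 0.0253
disc_mid 0.58 [233. 174.  24.  30.] 466 rect [662.8 139. ] [53.2 51.9] -34.9 ztop 0.0083
at [ 459.3 -135.4  136.2] yaw 105.1 | shift [-0.02 -0.35 10.62] cm (rows>=2.2) turn 0.002 rad (rows>=0.0)
```

```bash

python3 -m pendant '[[0.65,[0,-0.3,4],0],[0.65,[0,0,4],0],[0.65,[0,0,2.5],0],[0.65,[0,0,0],0],[0.65,[-0.5,0,0],0]]' 
python3 -m pendant '[[0.65,[-1,0,0],0],[0.65,[-1,0,0],0],[0.65,[-1,0,0],0],[0.65,[-1,0,0],0],[0.65,[-1,0,0],0]]' 
python3 -m pendant '[[0.65,[-1,0,0],0],[0.65,[-1,0,0],0],[0.65,[-1,0,0],0],[0.65,[-1,0,0],0],[0.65,[-1,0,0],0]]' 
python3 -m pendant '[[0.65,[-1,0,0],0],[0.65,[-1,0,0],0],[0.65,[-1,0,0],0],[0.65,[0,0,0],0],[0.65,[0,0,0],0]]' 
python3 look.py s8 side toroid_mid;  python3 go.py 510 -338 30 105
```

```text
t: 65.15
position: [0.4575, -0.1407, 0.031]
orientation: [-180.0, -0.0, 105.2]
contact_force: [0.3, 0.7, 0.2]
opening: 0.648
gripper_force: 0.0
t: 65.65
position: [0.4704, -0.1893, 0.0316]
orientation: [-180.0, -0.1, 105.1]
contact_force: [-1.6, 6.4, 4.4]
opening: 0.649
gripper_force: 3.4
t: 66.15
position: [0.4834, -0.2375, 0.0316]
orientation: [-180.0, -0.1, 105.1]
contact_force: [-1.3, 6.3, 4.7]
opening: 0.649
gripper_force: 3.4
t: 66.65
position: [0.4918, -0.2674, 0.0313]
orientation: [179.9, 0.1, 105.1]
contact_force: [-0.5, -0.1, -0.7]
opening: 0.649
gripper_force: 0.0
toroid_mid 0.66 [356. 357.  74.  32.] 221 rect [399.4 332.6] [31.7 24.6] 28.8 ztop 0.1362
toroid_mid 0.61 [343. 164.  42.  33.] 270 rect [ 492.1 -304.2] [81.7 48.4] 89.0 ztop 0.0549
toroid_mid 0.33 [392. 281.  32.  28.] 140 rect [396.1  37.9] [23.7 21.4] -34.6 ztop 0.0246
at [ 491.6 -266.8   31.1] yaw 105.1 | shift [-7.35 -0.08  0.11] cm (rows>=1.5) turn 0.002 rad (rows>=0.0)
```

```bash

python3 -m pendant '[[0.65,[-0.8,-0.1,0],0],[0.65,[-0.8,0,0],0],[0.65,[-0.8,0,0],0],[0.65,[-0.8,0,0],0],[0.65,[-0.8,0,0],0]]' 
python3 -m pendant '[[0.65,[-0.8,0,0],0],[0.65,[-0.8,0,0],0],[0.65,[-0.6,0,0],0],[0.65,[-0.5,0,0],0],[0.65,[-0.4,0,0],0]]' 
python3 -m pendant '[[0.65,[-0.2,0,0],0],[0.65,[0,0,0],0],[0.65,[0,0,0],0],[0.65,[0,0,0],0],[0.65,[0,0,0],0]]' 
python3 look.py s9 side toroid_mid;  python3 go.py 510 -338 30 105
```

```text
t: 67.25
position: [0.5005, -0.304, 0.0308]
orientation: [-179.9, -0.2, 105.2]
contact_force: [-1.9, 6.3, 4.7]
opening: 0.651
gripper_force: 3.7
t: 67.75
position: [0.5087, -0.335, 0.0302]
orientation: [-180.0, -0.1, 105.1]
contact_force: [-0.6, 3.9, -3.1]
opening: 0.653
gripper_force: 2.0
t: 68.25
position: [0.5094, -0.3372, 0.0307]
orientation: [-180.0, -0.0, 105.1]
contact_force: [-1.1, 1.7, -1.4]
opening: 0.652
gripper_force: 1.1
toroid_mid 0.6 [343. 150.  37.  31.] 280 rect [ 509.4 -372.3] [85.  48.2] 87.7 ztop 0.0492
toroid_mid 0.2 [198. 253.  32.  45.] 428 rect [753.1  76.6] [46.7 45.3] -71.4 ztop 0.0702
at [ 509.5 -337.1   30.7] yaw 105.1 | shift [-0.1   0.03  0.07] cm (rows>=0.0) turn 0.002 rad (rows>=0.0)
```

```bash

python3 -m pendant '[[0.65,[1.5,0,0],0],[0.65,[1.5,0,0],0],[0.65,[0,0,-4],0],[0.65,[0,0,-4.5],0],[0.65,[0,0,-4.5],0]]' 
python3 -m pendant '[[0.65,[-2,0,-4],0],[0.65,[-4,0,-2.5],0],[0.65,[-4,0,-2],0],[0.65,[-2.5,0,0],0],[0.65,[0,0,0],0]]' 
python3 look.py w5 wrist toroid_mid
python3 - <<'E'
from h import *
s=dict(np.load("w5.npz")); P=cloud(s)*1000; v=s["depth"]>0
m=v&(abs(P[...,2]-49)<5)&(np.hypot(P[...,0]-522,P[...,1]+384)<60); u=P[m]
print(len(u),cv2.minEnclosingCircle(np.ascontiguousarray(u[:,:2],dtype=np.float32)))
A=np.c_[u[:,:2]-[522,-384],np.ones(len(u))]; k=abs(u[:,2]-np.median(u[:,2]))<2; f=np.linalg.lstsq(A[k],u[k,2],rcond=None)[0]; print("tilt deg",np.degrees(f[:2]),"z",f[2])
E
```

```text
t: 68.85
position: [0.5021, -0.3085, 0.1627]
orientation: [179.9, 0.1, 105.1]
contact_force: [0.7, 0.1, 0.4]
opening: 0.649
gripper_force: 0.0
t: 69.35
position: [0.5345, -0.4325, 0.246]
orientation: [179.9, 0.2, 105.0]
contact_force: [-1.0, 1.0, -1.1]
opening: 0.647
gripper_force: 0.0
toroid_mid 0.92 [264. 103. 105. 105.] 7828 rect [ 522.2 -382.3] [91.2 90.3] 41.4 ztop 0.0492
toroid_mid 0.55 [127.   0. 450. 305.] 8206 rect [ 639.7 -348.8] [340.8  26. ] 70.1 ztop 0.0547
8209 ((522.0867309570312, -382.5056457519531), 47.659481048583984)
tilt deg [-0.04872799  0.00378806] z 48.10702274273039
```

View pics/w5.png

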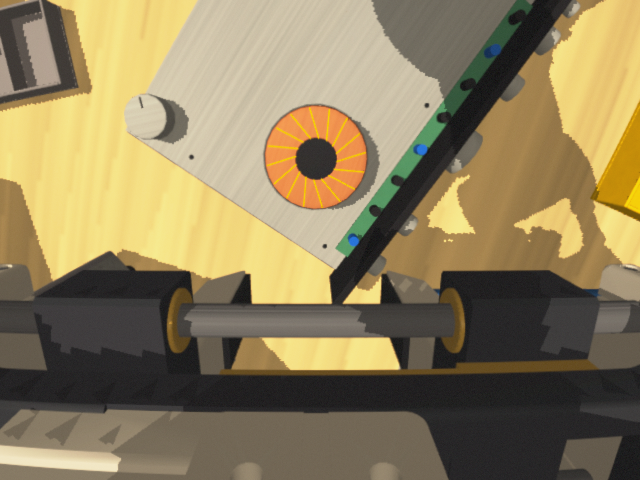

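```bash
python3 go.py 690 20 260 105
python3 -m pendant '[[0.9,[4,2.5,0],0],[0.9,[4,2.5,0],0],[0.9,[4,2.5,0],0],[0.9,[4,2.5,0],0],[0.9,[4,2.5,0],0]]' 
python3 -m pendant '[[0.9,[4,2.5,0],0],[0.9,[4,2.5,0],0],[0.9,[4,2.5,0],0],[0.9,[4,2.5,-0.5],0],[0.9,[3.5,2.5,-0.5],0]]' 
python3 go.py 690 20 260 105
```

```text
at [ 534.2 -429.   245.2] yaw 105.1 | shift [39.3  26.73 -1.48] cm (rows>=9.7) turn 0.001 rad (rows>=0.0)
t: 69.95
position: [0.6026, -0.2, 0.2461]
orientation: [180.0, -0.0, 105.2]
contact_force: [0.9, 0.1, -0.7]
opening: 0.899
gripper_force: 0.0
t: 70.45
position: [0.6719, 0.0214, 0.2562]
orientation: [-180.0, -0.0, 105.2]
contact_force: [0.4, -0.3, 0.1]
opening: 0.902
gripper_force: 0.0
at [671.9  21.4 256.2] yaw 105.2 | shift [-0.61  1.71 -0.38] cm (rows>=0.4) turn 0.004 rad (rows>=0.0)
```

```bash
cat > circ.py <<'E'
from h import *
import sys
# circ.py cam thing zc(mm) tol x y : enclosing circle of the network mask's points at height zc
cam,t,zc,tol,x0,y0=sys.argv[1],sys.argv[2],*map(float,sys.argv[3:7])
s=snapshot(cam); P=cloud(s)*1000; v=s["depth"]>0
for r in cut_out(t,cam)[:3]:
    m=r["mask"]&v&(abs(P[...,2]-zc)<tol)&(np.hypot(P[...,0]-x0,P[...,1]-y0)<70); u=P[m]
    if len(u)>20:
        c,rad=cv2.minEnclosingCircle(np.ascontiguousarray(u[:,:2],dtype=np.float32)); lo,hi=np.percentile(u,[1,99],axis=0)
        print(round(r["score"],2),len(u),"circle",np.round(c,1),round(rad,1),"midrange",((lo+hi)/2).round(1),"size",(hi-lo).round(1))
E
python3 circ.py wrist disc_mid 6 4 662 139;python3 circ.py wrist disc_mid 6 4 662 139; python3 circ.py side disc_mid 6 4 662 139; python3 go.py 662 139.5 80 142.5
```

```text
0.85 2727 circle [664.  137.7] 30.1 midrange [663.9 137.8   6.3] size [55.3 55.5  4. ]
0.67 2781 circle [663.9 137.7] 30.2 midrange [664.  137.6   6.3] size [55.9 56.3  4. ]
0.57 665 circle [661.3 138.4] 31.0 midrange [661.7 138.4   5.4] size [56.3 57.4  6.1]
at [671.9  17.2 255.7] yaw 105.1 | shift [12.06  2.24 17.57] cm (rows>=4.4) turn -0.652 rad (rows>=4.4)
```

```bash

python3 -m pendant '[[0.9,[2.4,0.4,0],-0.13],[0.9,[0,0,0],-0.13],[0.9,[0,0,0],-0.13],[0.9,[0,0,0],-0.13],[0.9,[0,0,0],-0.13]]' 
python3 go.py 663.5 137.8 80 142.5
```

```text
t: 71.25
position: [0.6697, 0.0401, 0.2557]
orientation: [-180.0, -0.0, 142.5]
contact_force: [0.0, -0.2, 0.5]
opening: 0.897
gripper_force: 0.0
at [669.7  40.1 255.7] yaw 142.5 | shift [ 6.43  7.38 17.57] cm (rows>=4.1) turn 0.001 rad (rows>=0.0)
```

```bash

python3 -m pendant '[[0.9,[3.2,3.7,0],0],[0.9,[3.2,3.7,0],0],[0.9,[0,0,4.5],0],[0.9,[0,0,4.5],0],[0.9,[0,0,4.5],0]]' 
python3 -m pendant '[[0.9,[0,0,4],0],[0.9,[0,0,0],0],[0.9,[0,0,0],0],[0.9,[0,0,0],0],[0.9,[0,0,0],0]]' 
python3 go.py 663.5 137.8 12.5 142.5
```

```text
t: 71.75
position: [0.6643, 0.1383, 0.1197]
orientation: [180.0, 0.0, 142.3]
contact_force: [0.6, -0.5, -0.2]
opening: 0.899
gripper_force: 0.0
t: 72.25
position: [0.6663, 0.1394, 0.0838]
orientation: [179.8, 0.2, 142.3]
contact_force: [0.0, -1.1, 0.9]
opening: 0.9
gripper_force: 0.0
at [666.3 139.4  83.8] yaw 142.3 | shift [ 0.12 -0.29  7.13] cm (rows>=1.5) turn -0.003 rad (rows>=0.0)
```

```bash

python3 -m pendant '[[0.9,[0.1,-0.2,3],0],[0.9,[0,0,3],0],[0.9,[0,0,0.7],0],[0.9,[0,0,0.3],0],[0.9,[0,0,0],0]]' 
python3 go.py 663.5 137.8 12.5 142.5
```

```text
t: 72.75
position: [0.6637, 0.1388, 0.0123]
orientation: [179.9, 0.1, 142.4]
contact_force: [1.1, -0.1, 1.3]
opening: 0.898
gripper_force: 0.0
at [663.7 138.8  12.3] yaw 142.4 | shift [-0.04 -0.09 -0.02] cm (rows>=0.0) turn -0.002 rad (rows>=0.0)
```

```bash

python3 -m pendant '[[0,[0,0,0],0],[0,[0,0,0],0],[0,[0,0,0],0],[0,[0,0,0],0],[0,[0,0,-0.5],0]]' 15
python3 -m pendant '[[0,[0,0,-2],0],[0,[0,0,-4],0],[0,[0,0,-4],0],[0,[0,0,-4],0],[0,[0,0,-3],0]]' 
python3 go.py 522.1 -382.5 185 70
python3 look.py s10 side disc_mid
```

```text
t: 73.25
position: [0.6623, 0.1386, 0.0154]
orientation: [-180.0, -0.1, 142.4]
contact_force: [-0.0, -0.2, 0.0]
opening: 0.645
gripper_force: 15.0
t: 73.75
position: [0.6632, 0.1387, 0.1891]
orientation: [179.9, 0.1, 142.4]
contact_force: [0.7, -0.3, -0.1]
opening: 0.644
gripper_force: 15.0
at [663.2 138.7 189.1] yaw 142.4 | shift [-20.65 -49.88   0.41] cm (rows>=11.0) turn 1.263 rad (rows>=8.5)
disc_mid 0.74 [231. 222.  36.  28.] 594 rect [656.7 138.4] [57.3 45.9] -70.6 ztop 0.1848
```

```bash

python3 -m pendant '[[0,[-0.8,-2,0],0],[0,[-1.4,-3.4,0],0],[0,[-1.7,-4.1,0],0],[0,[-1.7,-4.1,0],0],[0,[-1.7,-4.1,0],0]]' 
python3 -m pendant '[[0,[-1.7,-4.1,0],0],[0,[-1.7,-4.1,0],0],[0,[-1.7,-4.1,0],0],[0,[-1.7,-4.1,0],0],[0,[-1.7,-4.1,0],0]]' 
python3 -m pendant '[[0,[-1.7,-4.1,0],0],[0,[-1.4,-3.4,0],0],[0,[-1.1,-2.6,0],0],[0,[-0.3,-1.5,0],0],[0,[0,0,0],0]]' 
python3 -m pendant '[[0,[0,0,2],0],[0,[0,0,3],0],[0,[0,0,3],0],[0,[0,0,1],0],[0,[0,0,0],0]]' 
python3 go.py 522.1 -382.5 61 142.4
```

```text
t: 74.35
position: [0.6113, -0.0474, 0.1849]
orientation: [-180.0, -0.1, 142.4]
contact_force: [-0.1, 0.3, -0.6]
opening: 0.646
gripper_force: 15.0
t: 74.85
position: [0.5534, -0.2618, 0.1849]
orientation: [-180.0, -0.1, 142.4]
contact_force: [0.2, 0.4, -0.5]
opening: 0.644
gripper_force: 15.0
t: 75.35
position: [0.5182, -0.3809, 0.1848]
orientation: [-180.0, -0.1, 142.2]
contact_force: [0.0, 0.6, 0.1]
opening: 0.641
gripper_force: 15.0
t: 75.85
position: [0.5193, -0.3777, 0.0943]
orientation: [180.0, -0.2, 142.4]
contact_force: [-1.7, -0.2, -0.5]
opening: 0.642
gripper_force: 15.0
at [ 519.3 -377.7   94.3] yaw 142.4 | shift [-0.52 -0.2   3.33] cm (rows>=0.7) turn 0.001 rad (rows>=0.0)
```

```bash

python3 -m pendant '[[0,[-0.4,-0.2,1],0],[0,[0,0,1],0],[0,[0,0,0],0],[0,[0,0,0],0],[0,[0,0,0],0]]' 
python3 go.py 521.5 -382.0 61.5 142.4
```

```text
t: 76.35
position: [0.5215, -0.384, 0.0762]
orientation: [180.0, 0.1, 142.4]
contact_force: [-0.3, -0.2, 0.7]
opening: 0.643
gripper_force: 15.0
at [ 521.5 -384.    76.2] yaw 142.4 | shift [0.12 0.15 1.47] cm (rows>=0.3) turn -0.001 rad (rows>=0.0)
```

```bash

python3 -m pendant '[[0,[0.12,0.15,0.6],0],[0,[0,0,0.5],0],[0,[0,0,0.3],0],[0,[0,0,0.1],0],[0,[0,0,0],0]]' 
python3 go.py 521.5 -382.0 60.5 142.4
```

```text
t: 76.85
position: [0.5212, -0.3817, 0.0604]
orientation: [180.0, -0.0, 142.4]
contact_force: [0.2, 0.2, 0.7]
opening: 0.644
gripper_force: 15.0
at [ 521.2 -381.7   60.4] yaw 142.4 | shift [-0.04 -0.   -0.01] cm (rows>=0.0) turn -0.001 rad (rows>=0.0)
```

```bash

python3 -m pendant '[[0.85,[0,0,0],0],[0.85,[0,0,0],0],[0.85,[0,0,0],0],[0.85,[0,0,-1],0],[0.85,[0,0,-3],0]]' 
python3 -m pendant '[[0.85,[0,0,-4],0],[0.85,[0,0,-4.5],0],[0.85,[-4,0,-4],0],[0.85,[-4,0,0],0],[0.85,[-2,0,0],0]]' 
python3 -m pendant '[[0.85,[0,0,0],0],[0.85,[0,0,0],0],[0.85,[0,0,0],0],[0.85,[0,0,0],0],[0.85,[0,0,0],0]]' 
python3 circ.py wrist disc_mid 54 4 522 -382; python3 circ.py wrist toroid_mid 48 4 522 -382
```

```text
t: 77.35
position: [0.5199, -0.3806, 0.0988]
orientation: [180.0, -0.3, 142.4]
contact_force: [0.2, -0.3, -0.2]
opening: 0.847
gripper_force: 0.0
t: 77.85
position: [0.5985, -0.4416, 0.224]
orientation: [-180.0, 0.3, 142.4]
contact_force: [0.3, 0.5, 0.0]
opening: 0.851
gripper_force: 0.0
t: 78.35
position: [0.5965, -0.4397, 0.2218]
orientation: [180.0, 0.0, 142.4]
contact_force: [-0.5, -0.2, -0.6]
opening: 0.85
gripper_force: 0.0
0.55 4257 circle [ 522.4 -382.5] 30.1 midrange [ 522.4 -382.2   54.4] size [55.  55.2  3.5]
0.71 5860 circle [ 522.5 -382.7] 47.8 midrange [ 522.3 -382.8   47.4] size [89.  88.9  5.2]
```

```bash
python3 go.py 490 -30 240 142.4
python3 -m pendant '[[0.6,[4.2,-2.4,-0.2],0],[0.6,[4.2,-2.4,-0.2],0],[0.6,[4.2,-2.4,-0.2],0],[0.6,[4.2,-2.4,-0.2],0],[0.6,[4.2,-2.4,-0.2],0]]' 
python3 -m pendant '[[0.6,[4,-3,-0.2],0],[0.6,[4,-3,-0.2],0],[0.6,[4,-3,-0.2],0],[0.6,[0.5,-3,0],0],[0.6,[0,-2,0],0]]' 
python3 circ.py wrist clamp_mid 6 3 397 36; python3 circ.py wrist clamp_mid 26 4 397 36;  python3 go.py 397 36 100 142.4
```

```text
at [ 596.7 -440.   221.3] yaw 142.4 | shift [33.48 25.95 -1.87] cm (rows>=8.7) turn -0.001 rad (rows>=0.0)
t: 79.05
position: [0.3553, -0.4062, 0.2313]
orientation: [-180.0, 0.0, 142.4]
contact_force: [-0.2, -1.0, 1.7]
opening: 0.604
gripper_force: 0.0
t: 79.55
position: [0.1707, -0.442, 0.2379]
orientation: [-179.9, 0.1, 142.2]
contact_force: [1.3, -0.4, 0.3]
opening: 0.598
gripper_force: 0.0
at [ 172.9 -441.1  237. ] yaw 142.3 | shift [11.43 51.46 13.7 ] cm (rows>=11.1) turn -0.002 rad (rows>=0.0)
```

```bash

python3 -m pendant '[[0.6,[0,4.2,0],0],[0.6,[0,4.2,0],0],[0.6,[0,4.2,0],0],[0.6,[0,4.2,0],0],[0.6,[0,4.2,0],0]]' 
python3 -m pendant '[[0.6,[0,4.5,0],0],[0.6,[0,4.5,0],0],[0.6,[0,4.5,0],0],[0.6,[0,4.5,0],0],[0.6,[0,4.5,0],0]]' 
python3 -m pendant '[[0.6,[0,4,0],0],[0.6,[0,2.5,0],0],[0.6,[0,0,0],0],[0.6,[0,0,0],0],[0.6,[0,0,0],0]]' 
python3 circ.py wrist clamp_mid 6 3 397 36; python3 circ.py wrist clamp_mid 26 4 397 36;  python3 go.py 397 36 100 142.4
```

```text
t: 80.25
position: [0.3023, -0.2725, 0.2371]
orientation: [180.0, 0.0, 142.4]
contact_force: [0.7, -0.7, 0.2]
opening: 0.596
gripper_force: 0.0
t: 80.75
position: [0.4392, -0.0937, 0.2372]
orientation: [180.0, 0.0, 142.5]
contact_force: [0.9, -0.9, 0.3]
opening: 0.601
gripper_force: 0.0
t: 81.25
position: [0.4775, -0.0455, 0.237]
orientation: [-180.0, -0.0, 142.4]
contact_force: [0.2, 0.0, -0.1]
opening: 0.6
gripper_force: 0.0
0.67 2967 circle [396.7  33.5] 33.0 midrange [396.7  33.4   6.6] size [61.  61.3  4.3]
0.72 623 circle [396.6  33.7] 13.0 midrange [396.7  33.4  25.8] size [23.6 23.8  4.4]
at [477.8 -46.1 237.2] yaw 142.3 | shift [11.41  1.55 13.72] cm (rows>=3.7) turn -0.002 rad (rows>=0.0)
```

Clamp at (396.7, 33.5), bolt head up. Go grasp its bolt head.

```bash

python3 -m pendant '[[0.6,[3.8,0.4,0],0],[0.6,[3.8,0.4,0],0],[0.6,[3.6,0.4,0],0],[0.6,[0,0,4.5],0],[0.6,[0,0,4.5],0]]' 
python3 -m pendant '[[0.6,[0,0,4.5],0],[0.6,[0,0,0],0],[0.6,[0,0,0],0],[0.6,[0,0,0],0],[0.6,[0,0,0],0]]' 
python3 go.py 396.7 33.5 21 142.4
```

```text
t: 81.95
position: [0.3973, 0.0326, 0.1476]
orientation: [179.8, 0.3, 142.4]
contact_force: [0.8, -1.4, -0.6]
opening: 0.601
gripper_force: 0.0
t: 82.45
position: [0.3983, 0.0322, 0.104]
orientation: [179.9, 0.2, 142.4]
contact_force: [-1.3, -0.5, -0.1]
opening: 0.601
gripper_force: 0.0
at [398.3  32.2 104. ] yaw 142.4 | shift [0.2  0.01 8.3 ] cm (rows>=1.7) turn -0.001 rad (rows>=0.0)
```

```bash

python3 -m pendant '[[0.6,[0.1,0,3.5],0],[0.6,[0,0,3],0],[0.6,[0,0,1.3],0],[0.6,[0,0,0.3],0],[0.6,[0,0,0],0]]' 
python3 -m pendant '[[0.6,[0,0,0],0],[0.6,[0,0,0],0],[0.6,[0,0,0],0],[0.6,[0,0,0],0],[0.6,[0,0,0],0]]' 
python3 go.py 396.7 33.5 21 142.4
```

```text
t: 82.95
position: [0.3967, 0.033, 0.0218]
orientation: [180.0, 0.1, 142.4]
contact_force: [-0.3, -0.6, 0.1]
opening: 0.602
gripper_force: 0.0
t: 83.45
position: [0.3961, 0.0331, 0.0213]
orientation: [180.0, 0.0, 142.4]
contact_force: [-0.2, -0.4, 0.2]
opening: 0.597
gripper_force: 0.0
at [396.1  33.1  21.3] yaw 142.4 | shift [-0.02  0.07  0.03] cm (rows>=0.0) turn -0.001 rad (rows>=0.0)
```

```bash

python3 -m pendant '[[0,[0,0,0],0],[0,[0,0,0],0],[0,[0,0,0],0],[0,[0,0,0],0],[0,[0,0,0],0]]' 20
python3 -m pendant '[[0,[0,0,-0.5],0],[0,[0,0,-3],0],[0,[0,0,-4],0],[0,[0,0,-4],0],[0,[0,0,-4],0]]' 
python3 circ.py top toroid_mid 48 4 522 -382; python3 circ.py top disc_mid 54 4 522 -382
python3 go.py 522.4 -382.4 175 142.4
```

```text
t: 83.95
position: [0.396, 0.0331, 0.021]
orientation: [180.0, -0.0, 142.4]
contact_force: [0.3, 0.3, -0.3]
opening: 0.274
gripper_force: 20.0
t: 84.45
position: [0.3954, 0.0332, 0.1779]
orientation: [-180.0, -0.0, 142.4]
contact_force: [1.6, -0.2, -1.5]
opening: 0.276
gripper_force: 20.0
0.93 922 circle [ 521. -381.] 48.4 midrange [ 520.7 -380.5   47.6] size [90.7 89.9  6.8]
0.84 673 circle [ 522.2 -381.3] 30.7 midrange [ 522.2 -381.1   53.8] size [55.6 57.6  7.1]
0.16 82 circle [ 521.8 -380.6] 45.6 midrange [ 521.2 -378.7   52.5] size [76.8 85.2  4.9]
at [396.   33.1 176.5] yaw 142.4 | shift [-35.38 -25.19   0.15] cm (rows>=8.9) turn -0.000 rad (rows>=0.0)
```

```bash

python3 -m pendant '[[0,[-2,-1.4,0],0],[0,[-3,-2.1,0],0],[0,[-3.4,-2.4,0],0],[0,[-3.4,-2.4,0],0],[0,[-3.4,-2.4,0],0]]' 
python3 -m pendant '[[0,[-3.4,-2.4,0],0],[0,[-3.4,-2.4,0],0],[0,[-3.4,-2.4,0],0],[0,[-3.4,-2.4,0],0],[0,[-3.4,-2.4,0],0]]' 
python3 -m pendant '[[0,[-2,-1.5,0],0],[0,[-1.2,-1,0],0],[0,[0,0,1],0],[0,[0,0,2],0],[0,[0,0,3],0]]' 
python3 -m pendant '[[0,[0,0,1.5],0],[0,[0,0,0],0],[0,[0,0,0],0],[0,[0,0,0],0],[0,[0,0,0],0]]' 
python3 go.py 522.4 -382.4 75 142.4
```

```text
t: 85.15
position: [0.4502, -0.1456, 0.174]
orientation: [-180.0, -0.2, 142.4]
contact_force: [0.6, 0.8, -1.0]
opening: 0.278
gripper_force: 20.0
t: 85.65
position: [0.5117, -0.3443, 0.1731]
orientation: [180.0, -0.3, 142.3]
contact_force: [0.6, 0.1, -1.3]
opening: 0.278
gripper_force: 20.0
t: 86.15
position: [0.5223, -0.3816, 0.1144]
orientation: [180.0, -0.0, 142.4]
contact_force: [-0.6, -0.7, -1.3]
opening: 0.278
gripper_force: 20.0
t: 86.65
position: [0.5229, -0.3828, 0.1021]
orientation: [-180.0, 0.1, 142.4]
contact_force: [0.2, -0.4, -1.5]
opening: 0.281
gripper_force: 20.0
at [ 522.9 -382.8  102.1] yaw 142.4 | shift [ 0.06 -0.    2.71] cm (rows>=0.6) turn -0.000 rad (rows>=0.0)
```

```bash

python3 -m pendant '[[0,[0.05,0,1],0],[0,[0,0,1],0],[0,[0,0,0.4],0],[0,[0,0,0.2],0],[0,[0,0,0],0]]' 
python3 -m pendant '[[0,[0,0,0],0],[0,[0,0,0],0],[0,[0,0,0],0],[0,[0,0,0],0],[0,[0,0,0],0]]' 
python3 go.py 522.4 -382.4 75 142.4
```

```text
t: 87.15
position: [0.5218, -0.3821, 0.0751]
orientation: [180.0, -0.0, 142.4]
contact_force: [-1.2, 0.7, 1.3]
opening: 0.273
gripper_force: 20.0
t: 87.65
position: [0.5221, -0.3823, 0.0751]
orientation: [180.0, -0.0, 142.4]
contact_force: [-1.5, 0.7, 3.1]
opening: 0.275
gripper_force: 20.0
at [ 522.1 -382.3   75.1] yaw 142.4 | shift [-0.03  0.01  0.01] cm (rows>=0.0) turn -0.001 rad (rows>=0.0)
```

Touching (z force changed by about +4 N). Release, rise and check.

```bash

python3 -m pendant '[[0.5,[0,0,0],0],[0.5,[0,0,0],0],[0.5,[0,0,0],0],[0.5,[0,0,-1],0],[0.5,[0,0,-3],0]]' 
python3 -m pendant '[[0.5,[0,0,-4],0],[0.5,[0,0,-4.5],0],[0.5,[-4,0,-4],0],[0.5,[-4,0,0],0],[0.5,[-2,0,0],0]]' 
python3 -m pendant '[[0.5,[0,0,0],0],[0.5,[0,0,0],0],[0.5,[0,0,0],0],[0.5,[0,0,0],0],[0.5,[0,0,0],0]]' 
python3 circ.py wrist clamp_mid 60 3 522 -382; python3 circ.py wrist clamp_mid 80 4 522 -382; python3 circ.py wrist toroid_mid 48 4 522 -382
python3 chk.py 105 35 -35 -105; python3 look.py s11 side jar_mid knob_mid disc_mid
```

```text
t: 88.15
position: [0.5208, -0.3812, 0.1129]
orientation: [180.0, -0.4, 142.4]
contact_force: [0.3, -0.2, 0.2]
opening: 0.495
gripper_force: 0.0
t: 88.65
position: [0.5993, -0.442, 0.238]
orientation: [-180.0, 0.3, 142.4]
contact_force: [0.1, 1.6, -0.4]
opening: 0.504
gripper_force: 0.0
t: 89.15
position: [0.5973, -0.4403, 0.2362]
orientation: [180.0, 0.0, 142.4]
contact_force: [0.5, -0.1, 0.6]
opening: 0.499
gripper_force: 0.0
0.87 4036 circle [ 522.4 -382.3] 33.1 midrange [ 522.1 -382.2   60.6] size [61.2 62.   4.3]
0.79 881 circle [ 522.4 -382.2] 13.1 midrange [ 522.4 -382.4   80. ] size [24.  24.   4.3]
0.77 4379 circle [ 522.2 -382.4] 47.6 midrange [ 522.2 -382.7   47.3] size [89.7 89.7  5.4]
top 105.0 [(-70, 69, np.float64(19.7)), (-50, 68, np.float64(36.3)), (-25, 79, np.float64(56.1)), (0, 82, np.float64(83.5)), (25, 97, np.float64(100.4)), (50, 101, np.float64(120.4)), (65, 92, np.float64(129.9))] y-range [ 91.  122.3]
top 35.0 [(-70, 58, np.float64(22.1)), (-50, 63, np.float64(40.2)), (-25, 69, np.float64(57.3)), (0, 86, np.float64(82.8)), (25, 90, np.float64(101.3)), (50, 
[... 1417 characters left out ...]
.float64(131.2)), (65, 65, np.float64(142.9))] y-range [-120.1  -88.8]
jar_mid 0.97 [199. 252.  34.  45.] 439 rect [753.4  76.5] [46.7 46. ] -66.1 ztop 0.0702
jar_mid 0.57 [268. 127. 172. 126.] 1286 rect [ 630.1 -327.9] [366.9  21.5] 70.4 ztop 0.0442
jar_mid 0.4 [340. 155.  42.  26.] 304 rect [ 521.5 -364.1] [91.  65.6] 0.1 ztop 0.0484
knob_mid 0.64 [420. 162.  19.  20.] 122 rect [ 354.2 -378. ] [34.6 33.8] 51.0 ztop 0.0379
knob_mid 0.52 [268. 125. 171. 126.] 1304 rect [ 630.  -327.5] [366.2  22.5] 70.6 ztop 0.0417
disc_mid 0.56 [198. 248.  35.  49.] 399 rect [754.2  77.8] [45.4 44.1] -46.3 ztop 0.07
disc_mid 0.46 [269. 124. 170. 130.] 1282 rect [ 636.6 -330.1] [366.9  34.6] 71.5 ztop 0.0441
```

View pics/s11.png

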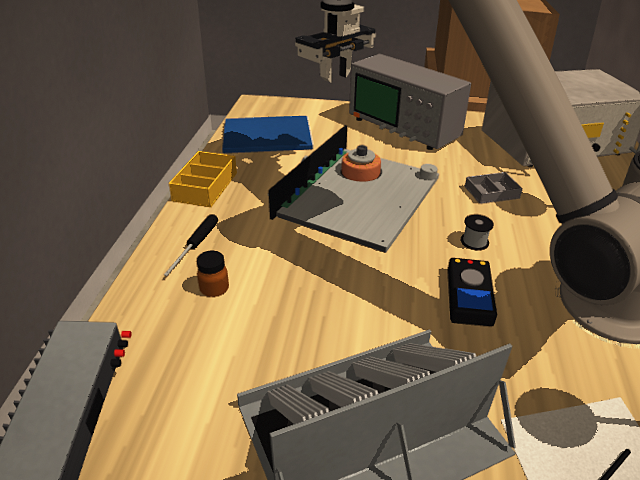

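The picture shows all four bars leaning in the stand (about px 295–450, 350–410). The stack sits flat in the well (362,160), and the jar (211,273) and knob (428,171) have not moved. Handing in.

```bash
python3 -c "
from station import sign_off
print(sign_off())"
```

```text
the job is handed in; nothing more can be done
None
```

The job is handed in: all four bars lean in the stand with fins up and out, the transformer sits flat in the well with the disc and clamp plate centred on it to within about 1 mm, and the jar and knob were left where they were.

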